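# Pack the saddle fitter's bottle rack and tool tray for the road

## Robot

A 7-joint arm with a two-finger parallel gripper is mounted at the origin on a cart in front of the work surface, level with it; the furniture and walls round the work are solid. World frame = base frame: x ahead of the robot, y to its left, z up, the work surface at z = 0. Lengths are in m, angles in rad, forces in N, time in s.
With the tool pointing down it reaches from about 0.425 to 0.825 m from the base axis. Payload 3.6 kg.
Tool frame: the origin (TCP) lies between the finger pads; the fingertips stand 19 mm ahead of it and the grasp point (between the pads) is the TCP; z points along the fingers, y is the line along which they close (so a half turn about z gives the same grasp; the last joint's range is limited). The gripper opens to 93 mm and grips with 3 to 60 N. Pads are 15 mm wide; open, the fingers measure 128 mm over their backs; the gripper's body (75 mm by 188 mm) begins 65 mm behind the grasp point.
Start: joints at [1.099, 0.615, -0.013, 1.423, 0.008, 1.103, -0.04], TCP at [0.28, -0.587, 0.238] pointing down, gripper open.
Joint ranges: [-3.12, 3.12], [-0.3, 2.06], [-1.34, 1.32], [0.26, 2.42], [-1.36, 4.5], [0.01, 1.98], [-2.84, 2.84]. Speed limits (rad/s): [2.79, 2.79, 3.14, 3.14, 3.14, 3.14, 3.14].

## Interface

Orientations are given as a unit quaternion [x, y, z, w].
In Python, from rig import robot, vision gives the robot as it stands.
- The arm moves only by the tool drive_tool, never from a script. Its argument "moves" is a list of rows, each a list of 5 numbers: the opening, from 0 (shut) to 1 (fully open), then the shift along the tool's x, y, z in m, then the turn about the tool's z in rad. A call has 1 to 12 rows; each row is the pose to reach, as a shift and turn from the pose commanded when the call began, along the tool's axes at that moment; what a row does not reach only later rows make up. A row lasts 1/10 s, in which the tool goes at most 50 mm and 8.59 degrees, less where a joint would pass 70% of its speed; a pose out of reach is approached as far as the arm can. A call with a gripper value outside its range is refused whole. The fingers move at their own pace and stop on an object; "squeeze" is the grip in N (left out, the last holds). Time passes only in rows, so rows that repeat a pose let the fingers close. It gives the time, the measured TCP pose, the force, the opening and the grip force at its end, in the units of the state.
- robot.get_obs(): the state, without advancing time (a new reading comes with each control period).
- vision.capture(name): name is "scene" or "top"; returns (picture, depth): 420x560x3 uint8, blue, green, red; 420x560 float32, m along the optical axis (not along the pixel's ray), 0 where there is no reading.
- vision.camera_info(name): a dict with "K" (3x3 intrinsics, pixels), "rvec" (rotation vector, rad) and "tvec" (3), from world to camera coordinates, as OpenCV has them. Camera axes: x right, y down, z forward; pixel columns grow to the right and rows downward; lengths in m; the calibration is good to about 2 mm. A picture is of the moment at which its call begins. camera_info takes no time and is no camera call.
- robot.sign_off(): hands the job in; it is judged then, once.
The state is a dict: "time": time; "joint_pos": joint angles; "joint_vel": joint speeds; "joint_efforts": joint torques, N m; "tcp_pos": TCP position; "orientation": TCP orientation; "ft_force": force on the tool from outside, world axes, zero at the start; "wrist_torque": the same for the moment, N m; "finger_gap": finger opening in m; "gripper_force": force on a finger pad.
Only numpy, scipy, OpenCV 4.12 (cv2) and the standard library are available. Lean on these libraries where they do the work, as an engineer would, in place of code of your own. Each camera call takes 0.05 s, during which the arm holds its last target. There are 200 camera calls.

## Task

Get the fitter's kit ready for the road: lay every standing bottle on its side in a cradle of the rack, caps all towards the green-striped end, and once they all lie there slide the keeper bar fully home over them by its red knob. Also pack the sanding block, rivet tin and tape measure, as many as are there, flat and side by side on the floor of the small dark wooden tray with the grey lining. Leave the dark cup and the roll of masking tape where they are.

Things in the scene. Friction and masses are not known exactly. Their poses are not given: they have to be found in the camera images.
- bottle_1: Closed bottle of leather dressing, amber with a white cap: 150 mm tall, about 160 g, round body 48 mm in diameter up to 88 mm above the foot, then shoulder and neck to the cap. Origin at the centre of its foot, z along its axis to the cap. It starts standing upright. May be absent (two or three are there).
- bottle_1_mid (a point): Point on this bottle's axis, 50 mm above its foot.
- bottle_1_cap (a point): Centre of the top of this bottle's cap, 150 mm above its foot.
- bottle_2: Closed bottle of leather dressing, green with a black cap: 150 mm tall, about 160 g, round body 48 mm in diameter up to 88 mm above the foot, then shoulder and neck to the cap. Origin at the centre of its foot, z along its axis to the cap. It starts standing upright. May be absent (two or three are there).
- bottle_2_mid (a point): Point on this bottle's axis, 50 mm above its foot.
- bottle_2_cap (a point): Centre of the top of this bottle's cap, 150 mm above its foot.
- bottle_3: Closed bottle of leather dressing, white with a blue cap: 150 mm tall, about 160 g, round body 48 mm in diameter up to 88 mm above the foot, then shoulder and neck to the cap. Origin at the centre of its foot, z along its axis to the cap. It starts standing upright. May be absent (two or three are there).
- bottle_3_mid (a point): Point on this bottle's axis, 50 mm above its foot.
- bottle_3_cap (a point): Centre of the top of this bottle's cap, 150 mm above its foot.
- rack: Rack, fixed: 12 mm board 272 (x) by 225 mm (y), three cradles at x = -80, 0, +80 mm. Each is two 90 degree V supports, 16 mm wide, at y = -36 and +36 mm, tips at z = 81 mm, open between them. A bottle lying in one has its axis along y at z = 85 mm. Origin: on the bench, mid between the supports at x = 0; z up. Green stripe at its +y end (cap end), keeper at its -y end.
- keeper (a joint): Aluminium keeper bar along x on two legs, sliding along the rack's +y: 0 = fully open (bar at the rack's y = -110 mm, clear of bottles), 0.075 m = home against its stop (bar at y = -35 mm, over the bottles near their feet). Underside at z = 110 mm, 1 to 2 mm above lying bottles; top at 123 mm. About 2 N of friction; stays where left.
- keeper_knob (a point): Red upright round knob in the middle of the keeper bar, 20 mm in diameter, standing from z = 123 to 168 mm; this point is on its axis at z = 155 mm.
- tray: Open dark wooden tray with a grey lining, fixed to the bench, 240 mm (x) by 86 mm (y) outside; the inside is 228 by 74 mm, walls 6 mm thick, rim 20 mm and inner floor 6 mm above the bench. Origin on the bench under its centre, x along its length.
- sanding_block: Brown cork sanding block, 38 mm (x) by 70 mm (y), 28 mm high. Origin at the centre of its underside, z up. May be absent.
- rivet_tin: Flat round green tin, 65 mm in diameter, 30 mm high. Origin at the centre of its underside, z up. May be absent.
- tape_measure: Dark blue tape measure lying flat, 58 mm (x) by 74 mm (y) with the yellow end tab that sticks out at its -y side, 28 mm high; the case itself runs from y = -25 to +37 mm. Origin in the middle of that length, at the underside, z up. May be absent.
- dark_cup: Bystander: dark plastic cup, 81 mm wide, 102 mm high, standing behind the work. Origin at the centre of its foot.
- masking_tape: Bystander: roll of masking tape lying flat, 104 mm wide, 25 mm high, behind the work. Origin at the centre of its underside.

How it is judged:
By the outcome, as a careful person would: the job done as asked, in the order asked, and still so for the second after the job is handed in, with the robot touching nothing.
Of bottle_1, bottle_2, bottle_3 only 2 to 3 are there at a start; the rules pass over those that are not, and their reading is None.
Of sanding_block, rivet_tin, tape_measure only 2 to 3 are there at a start; the rules pass over those that are not, and their reading is None.
At some moment in a run one of sanding_block, rivet_tin, tape_measure may be knocked a few centimetres aside while the robot is not near it.
It also fails if it takes over 210 s, if anything falls off the work surface, if the arm or the gripper's body presses on something with over 40 N, if the wrist force passes 120 N, or if a joint passes its speed limit or range.

## Working session

There is one attempt and no reset: what is moved stays moved. The work goes in short steps, Python scripts to look and compute and a tool call to move; the robot and the scene stay as the last step left them, time stands still between calls to the robot, and variables do not carry over. Pictures are saved under pics/ and viewed, at most 14 in all, crops included, and the job is handed in when it is done.

Besides the shell and the picture viewer there is one more tool, called as a command line: name --pt "numbers of a row" for each row, then --argument value for the rest. drive_tool: Moves the arm, as the interface text tells. Its arguments: {"type":"object","properties":{"moves":{"type":"array","items":{"type":"array","items":{"type":"number"}}},"squeeze":{"type":"number"}},"required":["moves"]}

```bash
ls; mkdir -p pics; python3 - <<'E'
from rig import robot, vision
import cv2,numpy as np
for n in("scene","top"):
    p,d=vision.capture(n); cv2.imwrite(f"pics/{n}0.png",p); np.savez(f"{n}0.npz",p=p,d=d)
    c=vision.camera_info(n); R=cv2.Rodrigues(np.array(c["rvec"]))[0]
    print(n,np.array(c["K"]).tolist(),(-R.T@np.array(c["tvec"]).ravel()).round(3),R.round(2).tolist())
o=robot.get_obs(); print({k:np.round(v,3).tolist() for k,v in o.items()})
E
```

```text
pics
scene [[404.37881542016606, 0.0, 283.28205140366407], [0.0, 404.37881542016606, 212.15821392254065], [0.0, 0.0, 1.0]] [0.147 0.656 0.984] [[-0.87, -0.49, -0.02], [-0.36, 0.66, -0.66], [0.33, -0.57, -0.75]]
top [[469.03392443433637, 0.0, 279.88421537788224], [0.0, 469.03392443433637, 210.13654343470898], [0.0, 0.0, 1.0]] [ 0.434 -0.004  1.326] [[-0.0, -1.0, -0.01], [-1.0, 0.0, -0.1], [0.1, 0.01, -1.0]]
{'time': 0.1, 'joint_pos': [1.1, 0.616, -0.013, 1.425, 0.008, 1.103, -0.04], 'joint_vel': [0.001, -0.002, -0.001, -0.004, 0.001, 0.0, -0.001], 'joint_efforts': [0.001, -46.004, 0.21, -16.624, -0.061, 0.017, 0.0], 'tcp_pos': [0.279, -0.586, 0.237], 'orientation': [0.975, 0.221, -0.0, -0.001], 'ft_force': [-0.69, 0.255, 0.389], 'wrist_torque': [-0.059, -0.037, -0.035], 'gripper_force': 0.0, 'finger_gap': 0.093}
```

View pics/top0.png

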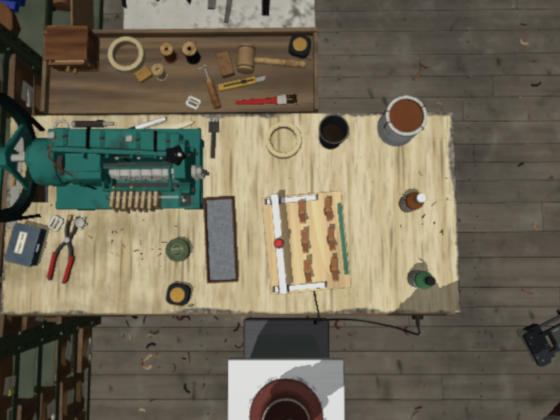

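View pics/scene0.png

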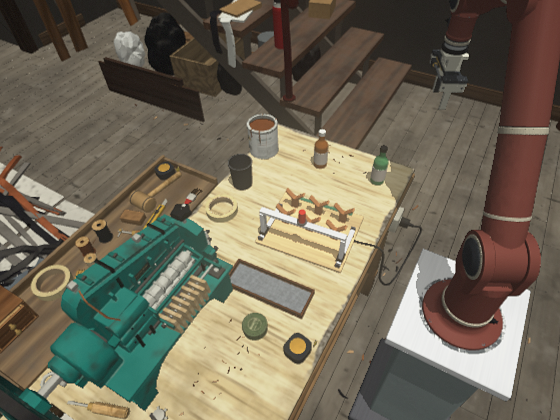

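The top view shows the amber bottle at (413,200), green bottle at (424,280), rivet tin at (178,248), tape measure at (178,293), tray at (221,240) and the rack around (308,242) with its keeper on the left (knob at 279,243) and green stripe on the right. There is no white bottle and no sanding block on the bench.

```bash
cat > h.py <<'E'
import cv2,numpy as np
from rig import robot,vision
def cam(n):
    c=vision.camera_info(n); return np.array(c["K"]),cv2.Rodrigues(np.array(c["rvec"]))[0],np.array(c["tvec"]).ravel()
def ray(n,uv,z):
    K,R,t=cam(n); uv=np.atleast_2d(uv).astype(float)
    d=(np.linalg.inv(K)@np.c_[uv,np.ones(len(uv))].T).T@R; C=-R.T@t
    return C+d*((z-C[2])/d[:,2])[:,None]
def cloud(n,d):
    K,R,t=cam(n); v,u=np.indices(d.shape)
    P=np.stack([(u-K[0,2])/K[0,0]*d,(v-K[1,2])/K[1,1]*d,d],-1)
    return (P-t)@R
def blobs(mask,amin=30):
    cs=cv2.findContours(mask.astype(np.uint8),cv2.RETR_EXTERNAL,cv2.CHAIN_APPROX_NONE)[0]
    return [c for c in cs if cv2.contourArea(c)>amin]
def tool(o=None):
    """x,y axes of tool in world, tcp"""
    from scipy.spatial.transform import Rotation as Ro
    o=o or robot.get_obs(); M=Ro.from_quat(o["orientation"]).as_matrix(); return M,np.array(o["tcp_pos"])
E
python3 - <<'E'
from h import *
f=np.load("top0.npz");p,d=f["p"],f["d"];P=cloud("top",d)
H=cv2.cvtColor(p,cv2.COLOR_BGR2HSV)
# bottles: points above 0.1 near
for nm,(u,v) in dict(amber=(413,200),green=(424,280),tin=(178,248),tape=(178,293)).items():
    W=P[v-25:v+25,u-25:u+25].reshape(-1,3)
    zmin=.012; m=(W[:,2]>zmin)&(W[:,2]<.3); q=W[m]
    top=q[q[:,2]>q[:,2].max()-.012]
    print(nm,len(q),q.min(0).round(3),q.max(0).round(3),"top",top.mean(0).round(3),len(top), "mid",((q.min(0)+q.max(0))/2).round(3))
# tray
g=blobs((H[...,2]<125)&(H[...,1]<60)&(np.indices(d.shape)[1]>200)&(np.indices(d.shape)[1]<242)&(np.indices(d.shape)[0]>190)&(np.indices(d.shape)[0]<290),300)
for c in g:
    r=cv2.minAreaRect(c); b=ray("top",cv2.boxPoints(r),.006); print("tray",r,b.round(3).tolist(),b.mean(0).round(3))
# stripe, knob
m=(H[...,0]>65)&(H[...,0]<95)&(H[...,1]>100)&(np.indices(d.shape)[1]>330)&(np.indices(d.shape)[1]<360)
for c in blobs(m): b=ray("top",cv2.boxPoints(cv2.minAreaRect(c)),.013);print("stripe",b.round(3).tolist())
m=((H[...,0]<6)|(H[...,0]>174))&(H[...,1]>150)&(H[...,2]>120)
m[:, :250]=0;m[:,300:]=0;m[:220]=0;m[270:]=0
for c in blobs(m,10): 
    uv=c.reshape(-1,2).mean(0); print("knob",uv,ray("top",uv,.168))
# bar (bright)
m=(p.min(2)>190); m[:,:262]=0;m[:,292:]=0;m[:180]=0;m[300:]=0
for c in blobs(m,60): b=ray("top",cv2.boxPoints(cv2.minAreaRect(c)),.123);print("bar",b.round(3).tolist())
c=np.hstack([cv2.resize(p[180:310,140:250],None,fx=3.6,fy=3.6,interpolation=2),cv2.resize(p[180:310,255:360],None,fx=3.6,fy=3.6,interpolation=2)])
cv2.imwrite("pics/c1.png",c)
E
```

```text
amber 403 [ 0.554 -0.365  0.012] [ 0.601 -0.316  0.154] top [ 0.578 -0.341  0.148] 70 mid [ 0.578 -0.341  0.083]
green 419 [ 0.347 -0.379  0.013] [ 0.395 -0.334  0.153] top [ 0.371 -0.359  0.149] 74 mid [ 0.371 -0.356  0.083]
tin 443 [0.42  0.269 0.012] [0.481 0.333 0.039] top [0.451 0.301 0.03 ] 320 mid [0.451 0.301 0.025]
tape 469 [0.295 0.26  0.013] [0.358 0.331 0.036] top [0.329 0.298 0.028] 411 mid [0.326 0.296 0.025]
tray ((220.3156280517578, 239.12783813476562), (81.24128723144531, 26.493789672851562), 87.27368927001953) [[0.595, 0.227, 0.006], [0.598, 0.152, 0.006], [0.37, 0.139, 0.006], [0.366, 0.213, 0.006]] [0.482 0.183 0.006]
knob [278.4 242.5] [[0.4666264  0.01638911 0.168     ]]
bar [[0.451, 0.024, 0.123], [0.452, 0.009, 0.123], [0.341, -0.002, 0.123], [0.339, 0.014, 0.123]]
bar [[0.59, 0.037, 0.123], [0.592, 0.021, 0.123], [0.483, 0.011, 0.123], [0.481, 0.027, 0.123]]
```

View pics/c1.png

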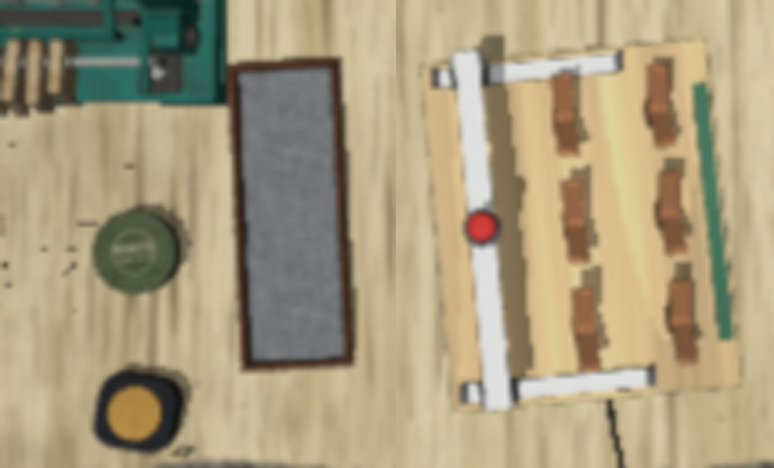

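The crop shows the tray (centre near 290,213), the tin (137,250), the tape measure (138,410), and the rack turned by about 5°. The keeper is fully open, with its knob at (481,227).

drive_tool --pt "1 0.375 -0.094 -0.03 -1.217" --pt "1 0.375 -0.094 -0.03 -1.217" --pt "1 0.375 -0.094 -0.03 -1.217" --pt "1 0.375 -0.094 -0.03 -1.217" --pt "1 0.375 -0.094 -0.03 -1.217" --pt "1 0.375 -0.094 -0.03 -1.217" --pt "1 0.375 -0.094 -0.03 -1.217" --pt "1 0.375 -0.094 -0.03 -1.217" --pt "1 0.375 -0.094 -0.03 -1.217" --pt "1 0.375 -0.094 -0.03 -1.217" --pt "1 0.375 -0.094 -0.03 -1.217" --pt "1 0.375 -0.094 -0.03 -1.217" --squeeze 20

```text
time: 1.3
tcp_pos: [0.5762, -0.3425, 0.2674]
orientation: [0.676, 0.737, -0.001, -0.0]
ft_force: [-0.4, -0.6, -0.2]
finger_gap: 0.0931
gripper_force: 0.0
```

drive_tool --pt "1 0.001 0.002 0.05 0" --pt "1 0.001 0.002 0.1 0" --pt "1 0.001 0.002 0.132 0" --pt "1 0.001 0.002 0.132 0" --pt "0 0.001 0.002 0.132 0" --pt "0 0.001 0.002 0.132 0" --pt "0 0.001 0.002 0.132 0" --pt "0 0.001 0.002 0.132 0" --pt "0 0.001 0.002 0.132 0" --pt "0 0.001 0.002 0.132 0" --pt "0 0.001 0.002 0.132 0" --pt "0 0.001 0.002 0.132 0" --squeeze 20

```text
time: 2.5
tcp_pos: [0.5796, -0.3393, 0.1356]
orientation: [0.674, 0.739, 0.0, -0.0]
ft_force: [0.3, 0.1, 0.9]
finger_gap: 0.0336
gripper_force: 0.0
```

drive_tool --pt "0 0 0 0 0" --pt "0 0 0 0 0" --pt "0 0 0 0 0" --pt "0 0 0 -0.02 0" --pt "0 0.03 0 -0.02 0" --pt "0 0.06 0 -0.02 0" --pt "0 0.09 0 -0.02 0" --pt "0 0.09 0 -0.02 0" --pt "0 0.09 0 -0.01 0" --pt "0 0.09 0 0.0 0" --pt "0 0.09 0 0.001 0" --squeeze 20

```text
time: 3.6
tcp_pos: [0.5711, -0.2516, 0.1337]
orientation: [0.675, 0.738, -0.001, 0.0]
ft_force: [-1.2, 0.7, 4.4]
finger_gap: 0.0225
gripper_force: 20.0
```

drive_tool --pt "0 0 0 0 0" --pt "0 0 0 0 0" --pt "0 -0.012 0 -0.001 0" --pt "0 -0.024 0 -0.002 0" --pt "0 -0.036 0 -0.001 0" --pt "0 -0.047 0 0.0 0" --pt "0 -0.059 0 0.002 0" --pt "0 -0.07 0 0.006 0" --pt "0 -0.081 0 0.01 0" --pt "0 -0.092 0 0.016 0" --squeeze 4

```text
time: 4.6
tcp_pos: [0.5852, -0.3471, 0.1266]
orientation: [0.675, 0.738, 0.001, 0.009]
ft_force: [1.1, -4.3, 26.2]
finger_gap: 0.0262
gripper_force: 11.1
```

```bash
python3 - <<'E'
from h import *
p,d=vision.capture("scene"); cv2.imwrite("pics/s1.png",cv2.resize(p[90:260,200:420],None,fx=3,fy=3))
E
```

```text
(no output)
```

View pics/s1.png

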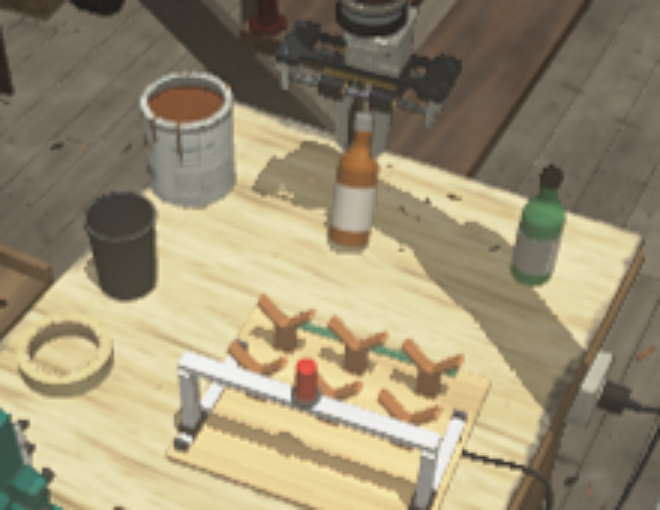

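The picture shows the amber bottle (350,180) still almost upright: its foot slid instead of pivoting. I'll regrip only the top edge of the cap, which gives less twisting friction and a longer lever.

drive_tool --pt "0 0 0 -0.004 0" --pt "0.6 0 0 -0.006 0" --pt "0.6 0 0 -0.006 0" --pt "0.6 0 0 -0.006 0" --pt "0.6 0 0 -0.006 0" --pt "0.6 0.006 0 -0.03 0" --pt "0.6 0.006 0 -0.042 0" --pt "0.6 0.006 0 -0.042 0" --squeeze 4

```text
time: 5.45
tcp_pos: [0.5807, -0.3356, 0.1627]
orientation: [0.674, 0.739, 0.001, 0.002]
ft_force: [0.1, -0.4, 1.3]
finger_gap: 0.0557
gripper_force: 0.0
```

```bash
python3 - <<'E'
from h import *
M,t=tool();print(t,M[:,0])
p,d=vision.capture("scene");P=cloud("scene",d)
H=cv2.cvtColor(p,cv2.COLOR_BGR2HSV)
m=(H[...,0]>4)&(H[...,0]<18)&(H[...,1]>150)&(H[...,2]>60);q=P[m&(P[...,2]>.01)&(P[...,2]<.2)&(P[...,1]<-.2)&(P[...,0]<.7)]
for a in(0,.03,.06,.09):
    s=q[(q[:,2]>=a)&(q[:,2]<a+.03)]
    if len(s):print(a,len(s),s.mean(0).round(3),s.min(0).round(3),s.max(0).round(3))
E
```

```text
[ 0.58073836 -0.33562952  0.16271662] [-0.09143879  0.99580831 -0.00218248]
0.09 34 [ 0.569 -0.285  0.105] [ 0.562 -0.299  0.097] [ 0.577 -0.271  0.116]
```

```bash
python3 - <<'E'
from h import *
p,d=vision.capture("scene");P=cloud("scene",d)
for a in np.arange(.01,.15,.02):
    s=P[(P[...,2]>=a)&(P[...,2]<a+.02)&(P[...,1]<-.22)&(P[...,1]>-.4)&(P[...,0]<.66)&(P[...,0]>.5)]
    if len(s):print(a,len(s),s.mean(0).round(3),s.min(0).round(3),s.max(0).round(3))
cv2.imwrite("pics/s2.png",cv2.resize(p[90:210,240:420],None,fx=3,fy=3))
E
```

```text
0.01 52 [ 0.565 -0.284  0.02 ] [ 0.551 -0.31   0.01 ] [ 0.595 -0.274  0.03 ]
0.03 55 [ 0.569 -0.28   0.04 ] [ 0.553 -0.303  0.03 ] [ 0.598 -0.27   0.05 ]
0.049999999999999996 59 [ 0.571 -0.276  0.06 ] [ 0.555 -0.304  0.05 ] [ 0.602 -0.266  0.07 ]
0.06999999999999999 62 [ 0.573 -0.274  0.08 ] [ 0.557 -0.302  0.07 ] [ 0.599 -0.263  0.09 ]
0.08999999999999998 93 [ 0.578 -0.276  0.1  ] [ 0.56 -0.3   0.09] [ 0.602 -0.262  0.11 ]
0.10999999999999997 38 [ 0.583 -0.277  0.118] [ 0.575 -0.296  0.11 ] [ 0.596 -0.265  0.13 ]
0.12999999999999998 56 [ 0.586 -0.29   0.144] [ 0.539 -0.337  0.13 ] [ 0.618 -0.264  0.15 ]
```

View pics/s2.png

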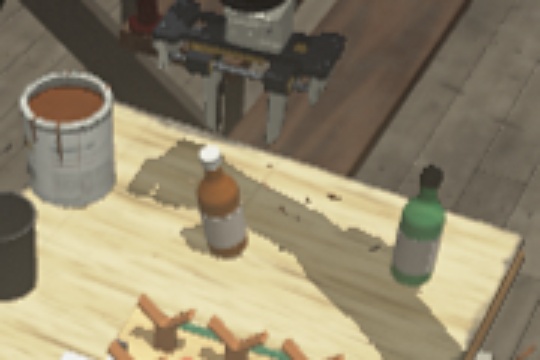

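The picture shows the amber bottle at (222,210), apart from the fingers and leaning a little, so the cap had slipped out of the pads. I'll let it settle and measure again.

drive_tool --pt "0.6 0 0 0 0" --pt "0.6 0 0 0 0" --pt "0.6 0 0 0 0" --pt "0.6 0 0 0 0" --pt "0.6 0 0 0 0" --pt "0.6 0 0 0 0"

```text
time: 6.15
tcp_pos: [0.5793, -0.3353, 0.1606]
orientation: [0.674, 0.739, 0.0, -0.0]
ft_force: [0.4, -0.1, 0.2]
finger_gap: 0.056
gripper_force: 0.0
```

```bash
cat > meas.py <<'E'
from h import *
import sys
x,y=map(float,sys.argv[1:3])
p,d=vision.capture("scene");P=cloud("scene",d)
print(tool()[1].round(4))
for a in np.arange(.01,.17,.02):
    s=P[(P[...,2]>=a)&(P[...,2]<a+.02)&(abs(P[...,1]-y)<.06)&(abs(P[...,0]-x)<.06)]
    if len(s)>5:print(a.round(2),len(s),s.mean(0).round(3),s.min(0).round(3),s.max(0).round(3))
E
python3 meas.py .575 -.29;python3 meas.py .371 -.357
```

```text
[ 0.5793 -0.3353  0.1607]
0.01 63 [ 0.568 -0.286  0.02 ] [ 0.551 -0.311  0.011] [ 0.594 -0.277  0.03 ]
0.03 64 [ 0.569 -0.287  0.04 ] [ 0.553 -0.31   0.03 ] [ 0.599 -0.276  0.05 ]
0.05 63 [ 0.574 -0.286  0.059] [ 0.557 -0.308  0.05 ] [ 0.6   -0.276  0.07 ]
0.07 76 [ 0.577 -0.287  0.08 ] [ 0.559 -0.315  0.07 ] [ 0.61  -0.275  0.09 ]
0.09 89 [ 0.58  -0.291  0.1  ] [ 0.564 -0.313  0.09 ] [ 0.606 -0.278  0.11 ]
0.11 45 [ 0.586 -0.295  0.117] [ 0.575 -0.313  0.11 ] [ 0.598 -0.283  0.129]
0.13 52 [ 0.59  -0.306  0.142] [ 0.54  -0.334  0.13 ] [ 0.615 -0.291  0.15 ]
0.15 75 [ 0.583 -0.32   0.158] [ 0.535 -0.344  0.15 ] [ 0.622 -0.29   0.169]
[ 0.5793 -0.3353  0.1607]
0.01 63 [ 0.365 -0.342  0.02 ] [ 0.346 -0.364  0.01 ] [ 0.391 -0.332  0.03 ]
0.03 62 [ 0.366 -0.342  0.04 ] [ 0.346 -0.36   0.031] [ 0.393 -0.332  0.05 ]
0.05 67 [ 0.367 -0.342  0.06 ] [ 0.346 -0.361  0.05 ] [ 0.393 -0.332  0.07 ]
0.07 68 [ 0.367 -0.342  0.079] [ 0.346 -0.362  0.071] [ 0.392 -0.333  0.09 ]
0.09 107 [ 0.367 -0.349  0.1  ] [ 0.347 -0.376  0.09 ] [ 0.391 -0.334  0.11 ]
0.11 39 [ 0.369 -0.353  0.119] [ 0.36  -0.361  0.11 ] [ 0.383 -0.347  0.129]
0.13 46 [ 0.369 -0.356  0.143] [ 0.36  -0.373  0.132] [ 0.382 -0.344  0.15 ]
0.15 10 [ 0.37  -0.359  0.151] [ 0.361 -0.366  0.15 ] [ 0.378 -0.35   0.152]
```

drive_tool --pt "0.9 0 0 -0.05 0" --pt "0.9 -0.05 0 -0.1 0" --pt "0.9 -0.1 0 -0.1 0" --pt "0.9 -0.1 0 -0.1 0" --pt "0.9 -0.1 0 -0.1 0" --pt "0.9 -0.1 0 -0.1 0" --pt "0.9 -0.1 0 -0.1 0" --pt "0.9 -0.1 0 -0.1 0" --pt "0.9 -0.1 0 -0.1 0"

```text
time: 7.15
tcp_pos: [0.5887, -0.4335, 0.2607]
orientation: [0.673, 0.739, 0.0, -0.0]
ft_force: [-0.0, -0.1, -0.3]
finger_gap: 0.0836
gripper_force: 0.0
```

```bash
python3 meas.py .575 -.30; python3 - <<'E'
from h import *
p,d=vision.capture("top");P=cloud("top",d)
s=P[(P[...,2]>.138)&(P[...,2]<.16)&(abs(P[...,1]+.3)<.06)&(abs(P[...,0]-.575)<.06)];print(len(s),s.mean(0),s.min(0),s.max(0))
E
```

```text
[ 0.5887 -0.4339  0.2607]
0.01 57 [ 0.567 -0.286  0.019] [ 0.55  -0.309  0.01 ] [ 0.59  -0.276  0.03 ]
0.03 62 [ 0.567 -0.286  0.039] [ 0.55  -0.309  0.03 ] [ 0.593 -0.277  0.05 ]
0.05 67 [ 0.568 -0.288  0.059] [ 0.549 -0.311  0.05 ] [ 0.597 -0.279  0.07 ]
0.07 66 [ 0.566 -0.289  0.079] [ 0.55  -0.309  0.07 ] [ 0.596 -0.28   0.09 ]
0.09 103 [ 0.57  -0.295  0.1  ] [ 0.55  -0.322  0.09 ] [ 0.597 -0.281  0.11 ]
0.11 36 [ 0.571 -0.302  0.119] [ 0.557 -0.311  0.11 ] [ 0.585 -0.291  0.13 ]
0.13 35 [ 0.571 -0.304  0.142] [ 0.562 -0.321  0.13 ] [ 0.581 -0.294  0.15 ]
0.15 18 [ 0.574 -0.306  0.152] [ 0.564 -0.317  0.15 ] [ 0.584 -0.295  0.154]
74 [ 0.57448064 -0.29831983  0.14842395] [ 0.56399828 -0.30967883  0.13874705] [ 0.58593435 -0.28848564  0.15423634]
```

drive_tool --pt "0.9 0.05 -0.003 0 0" --pt "0.9 0.1 -0.003 0 0" --pt "0.9 0.132 -0.003 0 0" --pt "0.9 0.132 -0.003 0.03 0" --pt "0.9 0.132 -0.003 0.08 0" --pt "0.9 0.132 -0.003 0.127 0" --pt "0.9 0.132 -0.003 0.127 0" --pt "0 0.132 -0.003 0.127 0" --pt "0 0.132 -0.003 0.127 0" --pt "0 0.132 -0.003 0.127 0" --pt "0 0.132 -0.003 0.127 0" --pt "0 0.132 -0.003 0.127 0" --squeeze 20

```text
time: 8.45
tcp_pos: [0.5739, -0.304, 0.135]
orientation: [0.674, 0.738, 0.0, 0.001]
ft_force: [0.6, 0.1, -0.3]
finger_gap: 0.0479
gripper_force: 0.0
```

drive_tool --pt "0 0 0 0 0" --pt "0 0 0 0 0" --pt "0 0 0 0 0" --pt "0 0 0 0 0" --pt "0 0 0 0 0" --pt "0 0 0 -0.05 0" --pt "0 0 0 -0.1 0" --pt "0 0 0 -0.14 0" --pt "0 0 0 -0.14 0"

```text
time: 9.35
tcp_pos: [0.5766, -0.3045, 0.2807]
orientation: [0.674, 0.738, 0.002, 0.006]
ft_force: [0.6, 0.2, -1.0]
finger_gap: 0.0226
gripper_force: 20.0
```

```bash
python3 - <<'E'
from h import *
M,t=tool();print(t)
p,d=vision.capture("scene");P=cloud("scene",d)
for a in np.arange(.12,.30,.02):
    s=P[(P[...,2]>=a)&(P[...,2]<a+.02)&(abs(P[...,1]+.3)<.06)&(abs(P[...,0]-.575)<.06)]
    if len(s)>5:print(a.round(2),len(s),s.mean(0).round(3),s.min(0).round(3),s.max(0).round(3))
E
```

```text
[ 0.57658505 -0.304498    0.28067006]
0.14 37 [ 0.571 -0.287  0.154] [ 0.555 -0.31   0.145] [ 0.595 -0.277  0.16 ]
0.16 71 [ 0.571 -0.287  0.17 ] [ 0.554 -0.307  0.16 ] [ 0.597 -0.279  0.178]
0.18 86 [ 0.572 -0.287  0.191] [ 0.553 -0.311  0.18 ] [ 0.6   -0.276  0.2  ]
0.2 75 [ 0.57  -0.287  0.211] [ 0.553 -0.307  0.201] [ 0.601 -0.277  0.22 ]
0.22 91 [ 0.57  -0.288  0.23 ] [ 0.553 -0.313  0.22 ] [ 0.597 -0.277  0.24 ]
0.24 102 [ 0.574 -0.292  0.249] [ 0.555 -0.312  0.24 ] [ 0.599 -0.281  0.26 ]
0.26 83 [ 0.574 -0.296  0.271] [ 0.549 -0.311  0.26 ] [ 0.598 -0.29   0.28 ]
0.28 121 [ 0.574 -0.297  0.291] [ 0.548 -0.313  0.28 ] [ 0.599 -0.289  0.3  ]
```

```bash
python3 - <<'E'
from h import *
P=cloud("top",np.load("top0.npz")["d"]).reshape(-1,3)
ry=np.array([.0912,-.9958]);rx=np.array([-.9958,-.0912]);O=np.array([.4767,-.0931])
q=np.c_[(P[:,:2]-O)@rx,(P[:,:2]-O)@ry,P[:,2]]
q=q[(abs(q[:,0])<.15)&(abs(q[:,1])<.15)]
v=q[(q[:,2]>.055)&(q[:,2]<.09)]
for cx in(-.08,0,.08):
  for s in(-1,1):
    a=v[(abs(v[:,0]-cx)<.04)&(abs(v[:,1]-s*.036)<.03)];print(cx,s,len(a),np.percentile(a,[3,50,97],axis=0).round(3).tolist())
b=q[(q[:,2]>.113)&(q[:,2]<.13)];print(np.percentile(b,[2,50,98],axis=0).round(3))
for l,h in((-.13,-.05),(.05,.13)):print(b[(b[:,0]>l)&(b[:,0]<h)].mean(0))
E
```

```text
-0.08 -1 116 [[-0.108, -0.05, 0.056], [-0.085, -0.043, 0.069], [-0.049, -0.036, 0.079]]
-0.08 1 119 [[-0.109, 0.021, 0.056], [-0.084, 0.029, 0.069], [-0.05, 0.036, 0.08]]
0 -1 120 [[-0.029, -0.05, 0.056], [-0.003, -0.043, 0.068], [0.03, -0.036, 0.08]]
0 1 128 [[-0.028, 0.021, 0.056], [-0.005, 0.029, 0.068], [0.03, 0.037, 0.079]]
0.08 -1 125 [[0.051, -0.05, 0.056], [0.085, -0.043, 0.068], [0.11, -0.035, 0.08]]
0.08 1 126 [[0.052, 0.021, 0.056], [0.084, 0.029, 0.069], [0.11, 0.037, 0.08]]
[[-0.122 -0.121  0.118]
 [ 0.01  -0.112  0.122]
 [ 0.124 -0.103  0.128]]
[-0.08846757 -0.11150093  0.12230222]
[ 0.08894081 -0.11172707  0.12239253]
```

```bash
python3 - <<'E'
from h import *
ry=np.array([.0912,-.9958]);rx=np.array([-.9958,-.0912]);O=np.array([.4767,-.0931])
for n in("scene","top"):
    P=cloud(n,np.load(n+"0.npz")["d"]).reshape(-1,3)
    q=np.c_[(P[:,:2]-O)@rx,(P[:,:2]-O)@ry,P[:,2]]
    q=q[(abs(q[:,0])<.14)&(abs(q[:,1])<.15)]
    for l,h in((.078,.085),(.070,.078),(.06,.07),(.05,.06),(.116,.128),(.10,.115),(.005,.02)):
        v=q[(q[:,2]>l)&(q[:,2]<h)]
        hi=np.histogram(v[:,1],np.arange(-.15,.151,.004))[0]
        print(n,l,[(round(-.148+.004*i,3),int(c)) for i,c in enumerate(hi) if c>4] if l>.01 else (v.min(0).round(3),v.max(0).round(3)))
E
```

```text
scene 0.078 [(-0.12, 9)]
scene 0.07 [(-0.12, 11), (-0.052, 9), (-0.048, 23), (-0.044, 26), (-0.04, 13), (-0.036, 15), (0.02, 17), (0.024, 25), (0.028, 20), (0.032, 18), (0.036, 15)]
scene 0.06 [(-0.12, 14), (-0.052, 11), (-0.048, 28), (-0.044, 19), (-0.04, 17), (-0.036, 14), (0.02, 12), (0.024, 34), (0.028, 21), (0.032, 15), (0.036, 14)]
scene 0.05 [(-0.12, 15), (-0.048, 30), (-0.044, 16), (-0.04, 20), (-0.036, 14), (0.02, 15), (0.024, 39), (0.028, 11), (0.032, 18), (0.036, 12)]
scene 0.116 [(-0.124, 8), (-0.12, 152), (-0.116, 101), (-0.112, 96), (-0.108, 100), (-0.104, 66), (-0.1, 7)]
scene 0.1 [(-0.124, 9), (-0.12, 72), (-0.116, 16)]
scene 0.005 (array([-0.135, -0.15 ,  0.005]), array([0.14 , 0.149, 0.02 ]))
top 0.078 [(-0.048, 10), (-0.04, 8), (-0.036, 7), (0.024, 7), (0.032, 9)]
top 0.07 [(-0.048, 30), (-0.044, 38), (-0.04, 30), (-0.036, 21), (0.02, 12), (0.024, 34), (0.028, 35), (0.032, 26), (0.036, 27)]
top 0.06 [(-0.052, 8), (-0.048, 41), (-0.044, 21), (-0.04, 49), (-0.036, 22), (0.02, 13), (0.024, 33), (0.028, 32), (0.032, 33), (0.036, 26)]
top 0.05 [(-0.052, 14), (-0.048, 27), (-0.044, 37), (-0.04, 26), (-0.036, 25), (0.02, 10), (0.024, 34), (0.028, 29), (0.032, 33), (0.036, 21)]
top 0.116 [(-0.12, 95), (-0.116, 139), (-0.112, 142), (-0.108, 138), (-0.104, 125), (-0.1, 5)]
top 0.1 [(-0.12, 5)]
top 0.005 (array([-0.139, -0.15 ,  0.005]), array([0.139, 0.148, 0.02 ]))
```

drive_tool --pt "0 0.03 0 0 0" --pt "0 0.07 0 0 0" --pt "0 0.11 0 0 0" --pt "0 0.15 0 0 0" --pt "0 0.19 0 0 0" --pt "0 0.23 0 0 0" --pt "0 0.26 0 0 0" --pt "0 0.284 0 0 0" --pt "0 0.284 0 0 0" --pt "0 0.284 0 0.015 0" --pt "0 0.284 0 0.03 0" --pt "0 0.284 0 0.03 0" --squeeze 25

```text
time: 10.6
tcp_pos: [0.5451, -0.0228, 0.2402]
orientation: [0.675, 0.738, -0.003, -0.003]
ft_force: [-0.4, -0.0, -1.8]
finger_gap: 0.0225
gripper_force: 25.0
```

```bash
cat > rk.py <<'E'
from h import *
ry=np.array([.0912,-.9958]);rx=np.array([-.9958,-.0912]);O2=np.array([.4756,-.0862])
def rk(p): p=np.atleast_2d(p); return np.c_[(p[:,:2]-O2)@rx,(p[:,:2]-O2)@ry,p[:,2]]
def slices(cx,zs,step=.02,ylo=-.1,yhi=.1,hw=.035,n="scene"):
    p,d=vision.capture(n);q=rk(cloud(n,d).reshape(-1,3));q=q[(abs(q[:,0]-cx)<hw)&(q[:,1]>ylo)&(q[:,1]<yhi)]
    for a in np.arange(*zs,step):
        s=q[(q[:,2]>=a)&(q[:,2]<a+step)]
        if len(s)>5: print(round(a,3),len(s),s.mean(0).round(3),s[:,:2].min(0).round(3),s[:,:2].max(0).round(3))
    return p
if __name__=="__main__": print("tcp rack",rk(tool()[1]).round(4))
E
python3 - <<'E'
from rk import *
print("tcp rack",rk(tool()[1]).round(4))
p=slices(-.08,(.09,.26));cv2.imwrite("pics/s3.png",cv2.resize(p[60:260,220:400],None,fx=3,fy=3))
E
```

```text
tcp rack [[-0.075  -0.0568  0.2402]]
0.11 94 [-0.072 -0.083  0.121] [-0.112 -0.1  ] [-0.047 -0.057]
0.13 80 [-0.066 -0.074  0.139] [-0.096 -0.084] [-0.05  -0.049]
0.15 92 [-0.067 -0.075  0.16 ] [-0.095 -0.084] [-0.05  -0.047]
0.17 92 [-0.066 -0.074  0.18 ] [-0.094 -0.083] [-0.05  -0.044]
0.19 128 [-0.069 -0.072  0.202] [-0.095 -0.083] [-0.051 -0.044]
0.21 84 [-0.075 -0.067  0.219] [-0.098 -0.077] [-0.051 -0.054]
0.23 108 [-0.071 -0.066  0.24 ] [-0.1  -0.07] [-0.047 -0.05 ]
0.25 132 [-0.072 -0.063  0.259] [-0.102 -0.071] [-0.047 -0.049]
```

View pics/s3.png

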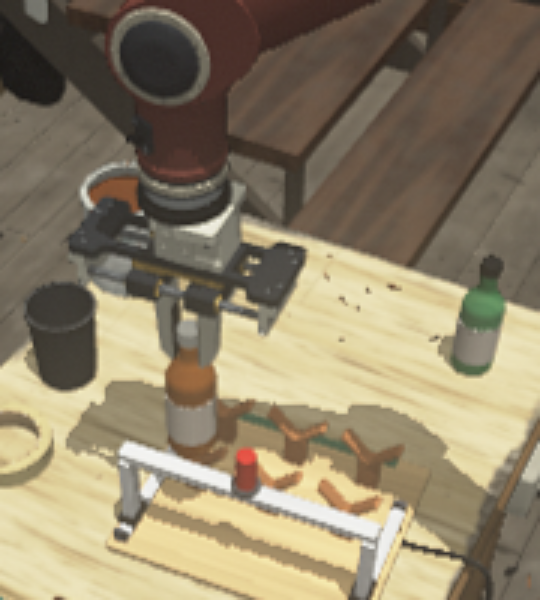

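The picture shows the bottle hanging upright in the gripper at (190,400), just on the stripe side of the keeper bar (bar from (125,455) to (375,535)).

drive_tool --pt "0 0 0.005 0 0" --pt "0 0 0.005 0.012 0" --pt "0 0.006 0.005 0.012 0" --pt "0 0.012 0.005 0.012 0" --pt "0 0.017 0.005 0.012 0" --pt "0 0.017 0.005 0.012 0" --pt "0 0.011 0.005 0.012 0" --pt "0 0.011 0.005 0.012 0"

```text
time: 11.45
tcp_pos: [0.5518, -0.0107, 0.2318]
orientation: [0.675, 0.738, -0.0, 0.0]
ft_force: [-0.1, 0.0, -1.3]
finger_gap: 0.0226
gripper_force: 25.0
```

```bash
python3 - <<'E'
from rk import *
print("tcp rack",rk(tool()[1]).round(4))
p=slices(-.08,(.13,.26),.03)
P=cloud("scene",vision.capture("scene")[1]);q=rk(P.reshape(-1,3));b=q[(q[:,2]>.116)&(q[:,2]<.13)&(q[:,1]<-.07)&(q[:,0]>-.04)&(q[:,0]<.12)];print("bar",np.percentile(b[:,1],[5,50,95]))
E
```

```text
tcp rack [[-0.0827 -0.0683  0.2318]]
0.13 126 [-0.074 -0.084  0.146] [-0.103 -0.093] [-0.058 -0.061]
0.16 129 [-0.075 -0.084  0.176] [-0.102 -0.095] [-0.058 -0.058]
0.19 159 [-0.079 -0.079  0.202] [-0.105 -0.093] [-0.06  -0.053]
0.22 176 [-0.08  -0.076  0.237] [-0.11  -0.081] [-0.055 -0.06 ]
0.25 134 [-0.081 -0.076  0.263] [-0.111 -0.082] [-0.053 -0.063]
bar [-0.11389222 -0.1075009  -0.09633223]
```

drive_tool --pt "0 0 -0.002 0.0 0" --pt "0 0 -0.002 0.01 0" --pt "0 0 -0.002 0.02 0" --pt "0 0 -0.002 0.03 0" --pt "0 0 -0.002 0.04 0" --pt "0 0 -0.002 0.04 0" --squeeze 15

```text
time: 12.15
tcp_pos: [0.5483, -0.0098, 0.1896]
orientation: [0.674, 0.739, -0.001, -0.002]
ft_force: [-0.6, 0.9, -1.4]
finger_gap: 0.0226
gripper_force: 15.0
```

drive_tool --pt "0 -0.01 0 0.001 0" --pt "0 -0.021 0 0.003 0" --pt "0 -0.032 0 0.005 0" --pt "0 -0.042 0 0.008 0" --pt "0 -0.053 0 0.013 0" --pt "0 -0.063 0 0.019 0" --pt "0 -0.071 0 0.024 0" --pt "0 -0.078 0 0.03 0" --pt "0 -0.078 0 0.03 0" --squeeze 12

```text
time: 13.05
tcp_pos: [0.5564, -0.0887, 0.1605]
orientation: [0.675, 0.738, -0.0, -0.0]
ft_force: [1.0, -0.2, -1.1]
finger_gap: 0.0229
gripper_force: 12.0
```

```bash
python3 - <<'E'
from rk import *
print("tcp rack",rk(tool()[1]).round(4))
p=slices(-.08,(.09,.20),.02,-.1,.04);cv2.imwrite("pics/s4.png",cv2.resize(p[60:260,220:400],None,fx=3,fy=3))
E
```

```text
tcp rack [[-0.0802  0.0099  0.1605]]
0.09 112 [-0.073 -0.062  0.101] [-0.102 -0.076] [-0.055 -0.019]
0.11 171 [-0.075 -0.058  0.12 ] [-0.115 -0.1  ] [-0.046 -0.025]
0.13 164 [-0.076 -0.03   0.141] [-0.103 -0.049] [-0.055  0.017]
0.15 116 [-0.077 -0.005  0.159] [-0.106 -0.031] [-0.052  0.013]
0.17 104 [-0.078  0.002  0.179] [-0.105 -0.006] [-0.051  0.019]
0.19 62 [-0.081  0.002  0.198] [-0.108 -0.004] [-0.05   0.014]
```

View pics/s4.png

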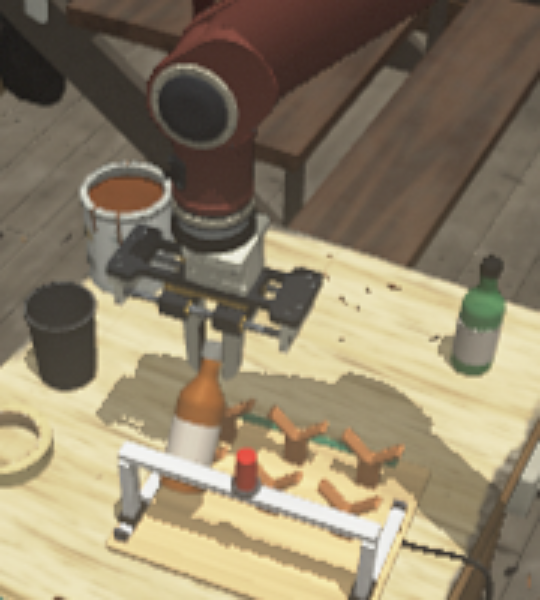

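The picture shows the bottle tilting over the V support as planned (body at 195,430), with its cap in the fingers at (210,355).

drive_tool --pt "0 -0.006 0 0.006 0" --pt "0 -0.016 0 0.015 0" --pt "0 -0.026 0 0.025 0" --pt "0 -0.033 0 0.037 0" --pt "0 -0.041 0 0.048 0" --pt "0 -0.044 0 0.057 0" --pt "0 -0.046 0 0.066 0" --pt "0 -0.048 0 0.074 0" --pt "0 -0.048 0 0.074 0"

```text
time: 14.0
tcp_pos: [0.5606, -0.1354, 0.0865]
orientation: [0.674, 0.738, -0.0, -0.001]
ft_force: [0.3, -2.0, 0.2]
finger_gap: 0.0231
gripper_force: 12.0
```

```bash
python3 - <<'E'
from rk import *
print("tcp rack",rk(tool()[1]).round(4))
p=slices(-.08,(.06,.17),.01,-.1,.1);cv2.imwrite("pics/s5.png",cv2.resize(p[60:260,220:400],None,fx=3,fy=3))
E
```

```text
tcp rack [[-0.0802  0.0568  0.0865]]
0.06 28 [-0.072 -0.035  0.065] [-0.115 -0.1  ] [-0.057  0.046]
0.07 71 [-0.072 -0.007  0.075] [-0.111 -0.089] [-0.048  0.055]
0.08 39 [-0.068  0.007  0.085] [-0.115 -0.097] [-0.05   0.057]
0.09 113 [-0.069 -0.011  0.096] [-0.104 -0.074] [-0.052  0.062]
0.1 307 [-0.076 -0.017  0.105] [-0.104 -0.082] [-0.052  0.06 ]
0.11 107 [-0.078 -0.     0.113] [-0.106 -0.096] [-0.051  0.059]
0.12 59 [-0.082 -0.022  0.124] [-0.115 -0.1  ] [-0.046  0.059]
0.13 7 [-0.096  0.048  0.134] [-0.1    0.046] [-0.093  0.053]
0.15 16 [-0.084  0.026  0.157] [-0.114  0.018] [-0.047  0.054]
0.16 55 [-0.081  0.023  0.166] [-0.114  0.015] [-0.047  0.044]
0.17 99 [-0.081  0.027  0.175] [-0.114  0.017] [-0.045  0.059]
```

View pics/s5.png

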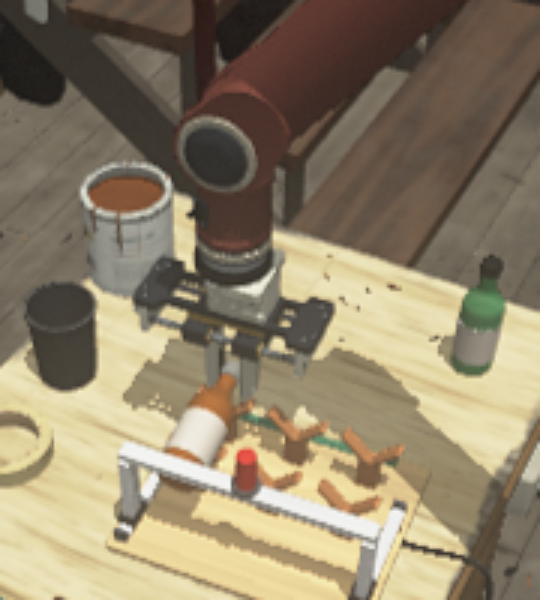

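The bottle now lies in the far cradle (body at 200,435), still held at the neck. I'll pull it about 27 mm towards the stripe, then let go.

drive_tool --pt "0 -0.007 0 0 0" --pt "0 -0.014 0 0 0" --pt "0 -0.021 0 0 0" --pt "0 -0.027 0 0 0" --pt "0 -0.027 0 0 0" --pt "0.45 -0.027 0 0 0" --pt "0.45 -0.027 0 0 0" --pt "0.45 -0.027 0 0 0" --pt "0.45 -0.027 0 -0.04 0" --pt "0.45 -0.027 0 -0.09 0" --pt "0.45 -0.077 0 -0.14 0" --pt "0.8 -0.127 0 -0.16 0"

```text
time: 15.25
tcp_pos: [0.5727, -0.2387, 0.2408]
orientation: [0.672, 0.741, 0.002, 0.002]
ft_force: [0.5, 0.5, -1.0]
finger_gap: 0.0458
gripper_force: 0.0
```

```bash
python3 - <<'E'
from rk import *
t=tool()[1];print("tcp",t.round(4),rk(t).round(4))
for n in("scene","top"):
    p,d=vision.capture(n);q=rk(cloud(n,d).reshape(-1,3));q=q[(abs(q[:,0]+.08)<.032)&(q[:,1]>-.095)&(q[:,1]<.13)&(q[:,2]>.085)&(q[:,2]<.14)]
    for a in np.arange(-.09,.12,.02):
        s=q[(q[:,1]>=a)&(q[:,1]<a+.02)]
        if len(s)>3:print(n,a.round(2),len(s),s[:,0].mean().round(3),s[:,2].max().round(3),s[:,1].min().round(3),s[:,1].max().round(3))
E
```

```text
tcp [ 0.5727 -0.2387  0.2408] [[-0.0828  0.1608  0.2408]]
scene -0.07 89 -0.077 0.111 -0.061 -0.05
scene -0.05 85 -0.074 0.112 -0.049 -0.03
scene -0.03 83 -0.074 0.112 -0.029 -0.01
scene -0.01 77 -0.074 0.112 -0.009 0.01
scene 0.01 67 -0.074 0.11 0.01 0.03
scene 0.03 34 -0.073 0.109 0.03 0.049
scene 0.05 21 -0.076 0.098 0.051 0.069
scene 0.07 35 -0.078 0.098 0.07 0.089
top -0.07 57 -0.079 0.112 -0.058 -0.05
top -0.05 141 -0.078 0.114 -0.05 -0.03
top -0.03 137 -0.078 0.115 -0.03 -0.01
top -0.01 140 -0.079 0.115 -0.01 0.01
top 0.01 135 -0.077 0.114 0.01 0.03
top 0.03 102 -0.078 0.111 0.03 0.05
top 0.05 51 -0.079 0.098 0.05 0.069
top 0.07 61 -0.079 0.1 0.07 0.09
```

drive_tool --pt "0.75 0.05 -0.002 0 0" --pt "0.75 0.1 -0.002 0 0" --pt "0.75 0.15 -0.002 0.0 0" --pt "0.75 0.161 -0.002 0.04 0" --pt "0.75 0.161 -0.002 0.09 0" --pt "0.75 0.161 -0.002 0.13 0" --pt "0.75 0.161 -0.002 0.15 0" --pt "0.75 0.161 -0.002 0.15 0" --pt "0.3 0.161 -0.002 0.15 0" --pt "0 0.161 -0.002 0.15 0" --pt "0 0.161 -0.002 0.15 0" --pt "0 0.161 -0.002 0.15 0" --squeeze 10

```text
time: 16.55
tcp_pos: [0.5557, -0.0811, 0.0882]
orientation: [0.674, 0.738, 0.001, 0.002]
ft_force: [1.2, 0.3, 2.6]
finger_gap: 0.0471
gripper_force: 10.0
```

drive_tool --pt "0 0 0 0 0" --pt "0 0 0 0 0" --pt "0 0 0 -0.004 0" --pt "0 -0.005 0 -0.004 0" --pt "0 -0.009 0 -0.004 0" --pt "0 -0.009 0 -0.004 0" --pt "0 -0.009 0 0 0" --pt "0 -0.009 0 0 0" --pt "0.65 -0.009 0 0 0" --pt "0.65 -0.009 0 0 0" --pt "0.65 -0.009 0 -0.05 0" --pt "0.65 -0.009 0 -0.1 0"

```text
time: 17.75
tcp_pos: [0.553, -0.0897, 0.1856]
orientation: [0.674, 0.739, -0.002, -0.003]
ft_force: [1.9, -0.0, 0.2]
finger_gap: 0.0603
gripper_force: 0.0
```

drive_tool --pt "0.9 0 0 -0.05 0" --pt "0.9 -0.05 0 -0.07 0" --pt "0.9 -0.1 0 -0.07 0" --pt "0.9 -0.15 0 -0.07 0" --pt "0.9 -0.15 0 -0.07 0"

```text
time: 18.25
tcp_pos: [0.5661, -0.2494, 0.2551]
orientation: [0.679, 0.734, -0.003, 0.001]
ft_force: [-1.4, -0.7, 0.5]
finger_gap: 0.084
gripper_force: 0.0
```

```bash
cat > lie.py <<'E'
from rk import *
import sys
cx=float(sys.argv[1])
t=tool()[1];print("tcp",t.round(4),rk(t).round(4))
for n in("scene","top"):
    p,d=vision.capture(n);Q=rk(cloud(n,d).reshape(-1,3));q=Q[(abs(Q[:,0]-cx)<.032)&(Q[:,1]>-.095)&(Q[:,1]<.13)&(Q[:,2]>.09)&(Q[:,2]<.117)]
    b=Q[(abs(Q[:,2]-.123)<.006)&(Q[:,1]<0)&(Q[:,1]>-.14)&(abs(Q[:,0])<.12)]
    print(n,"foot",np.percentile(q[:,1],[1,2,99]).round(3),"x",q[:,0].mean().round(3),"bar",np.percentile(b[:,1],[3,50,97]).round(3))
    for a in np.arange(-.07,.12,.03):
        s=q[(q[:,1]>=a)&(q[:,1]<a+.03)]
        if len(s)>3:print(a.round(2),len(s),s[:,0].mean().round(3),np.percentile(s[:,2],90).round(3))
E
python3 lie.py -.08
```

```text
tcp [ 0.5661 -0.2494  0.2551] [[-0.0753  0.1708  0.2551]]
scene foot [-0.049 -0.048  0.097] x -0.075 bar [-0.114 -0.107 -0.096]
-0.07 71 -0.077 0.108
-0.04 124 -0.074 0.109
-0.01 106 -0.075 0.109
0.02 92 -0.074 0.108
0.05 25 -0.076 0.099
0.08 27 -0.078 0.097
top foot [-0.048 -0.047  0.098] x -0.079 bar [-0.113 -0.105 -0.096]
-0.07 58 -0.079 0.108
-0.04 202 -0.078 0.109
-0.01 203 -0.078 0.11
0.02 191 -0.079 0.109
0.05 79 -0.079 0.101
0.08 46 -0.079 0.098
```

drive_tool --pt "0.9 -0.02 -0.05 0 0" --pt "0.9 -0.05 -0.1 0 0" --pt "0.9 -0.07 -0.15 0 0" --pt "0.9 -0.09 -0.204 0 0" --pt "0.9 -0.09 -0.204 0 0" --pt "0.9 -0.09 -0.204 0 0" --pt "0.9 -0.09 -0.204 0 0" --pt "0.9 -0.09 -0.204 0 0"

```text
time: 19.15
tcp_pos: [0.3756, -0.3453, 0.2567]
orientation: [0.672, 0.74, 0.001, 0.0]
ft_force: [0.2, 0.1, 0.4]
finger_gap: 0.0838
gripper_force: 0.0
```

```bash
python3 meas.py .371 -.357 | tail -4; python3 -c "
from h import *
M,t=tool();print(M[:,0],(np.array([.371,-.358,.134])-t)@M)"
```

```text
0.09 102 [ 0.368 -0.349  0.1  ] [ 0.348 -0.374  0.09 ] [ 0.391 -0.333  0.11 ]
0.11 36 [ 0.369 -0.353  0.119] [ 0.359 -0.36   0.11 ] [ 0.381 -0.346  0.13 ]
0.13 49 [ 0.369 -0.355  0.143] [ 0.359 -0.372  0.13 ] [ 0.382 -0.344  0.15 ]
0.15 9 [ 0.37  -0.36   0.151] [ 0.365 -0.369  0.15 ] [ 0.378 -0.351  0.152]
[-9.55165688e-02  9.95427386e-01  9.51318896e-04] [-0.01213051 -0.00587277  0.1226449 ]
```

drive_tool --pt "0.9 -0.012 -0.006 0 0" --pt "0.9 -0.012 -0.006 0.05 0" --pt "0.9 -0.012 -0.006 0.1 0" --pt "0.9 -0.012 -0.006 0.123 0" --pt "0.9 -0.012 -0.006 0.123 0" --pt "0 -0.012 -0.006 0.123 0" --pt "0 -0.012 -0.006 0.123 0" --pt "0 -0.012 -0.006 0.123 0" --pt "0 -0.012 -0.006 0.123 0" --pt "0 -0.012 -0.006 0.123 0" --pt "0 -0.012 -0.006 0.123 0" --pt "0 -0.012 -0.006 0.123 0" --squeeze 20

```text
time: 20.4
tcp_pos: [0.3687, -0.3601, 0.1338]
orientation: [0.674, 0.739, -0.0, 0.0]
ft_force: [-0.3, -0.0, 0.2]
finger_gap: 0.0323
gripper_force: 0.0
```

drive_tool --pt "0 0 0 0 0" --pt "0 0 0 0 0" --pt "0 0 0 0 0" --pt "0 0 0 0 0" --pt "0 0 0 -0.04 0" --pt "0 0 0 -0.08 0" --pt "0 0 0 -0.12 0" --pt "0 0 0 -0.14 0" --pt "0 0 0 -0.14 0" --pt "0 0 0 -0.14 0"

```text
time: 21.4
tcp_pos: [0.3677, -0.3596, 0.2725]
orientation: [0.674, 0.738, -0.0, -0.001]
ft_force: [-0.7, 0.6, -1.3]
finger_gap: 0.0223
gripper_force: 20.0
```

```bash
python3 - <<'E'
from rk import *
M,t=tool();print("tcp rack",t,rk(t).round(4))
p,d=vision.capture("scene");P=cloud("scene",d)
for a in np.arange(.12,.30,.03):
    s=P[(P[...,2]>=a)&(P[...,2]<a+.03)&(abs(P[...,1]+.357)<.06)&(abs(P[...,0]-.371)<.06)]
    if len(s)>5:print(a.round(2),len(s),s.mean(0).round(3),s.min(0).round(3),s.max(0).round(3))
g=np.array([.4756,-.0862])+ -.058*ry; print("need tool shift",(np.r_[g,.244]-t)@M)
E
```

```text
tcp rack [ 0.36771743 -0.35956776  0.27250592] [[0.1324 0.2624 0.2725]]
0.12 33 [ 0.365 -0.342  0.145] [ 0.345 -0.354  0.138] [ 0.389 -0.335  0.15 ]
0.15 115 [ 0.365 -0.342  0.165] [ 0.344 -0.362  0.15 ] [ 0.392 -0.333  0.18 ]
0.18 127 [ 0.365 -0.342  0.195] [ 0.344 -0.365  0.18 ] [ 0.391 -0.332  0.21 ]
0.21 162 [ 0.365 -0.344  0.226] [ 0.344 -0.372  0.21 ] [ 0.391 -0.333  0.24 ]
0.24 141 [ 0.366 -0.351  0.255] [ 0.342 -0.374  0.24 ] [ 0.392 -0.338  0.27 ]
0.27 168 [ 0.367 -0.352  0.285] [ 0.339 -0.371  0.27 ] [ 0.395 -0.344  0.3  ]
need tool shift [0.32040893 0.13226223 0.02873905]
```

drive_tool --pt "0 0.035 0.015 0 0" --pt "0 0.075 0.03 0 0" --pt "0 0.115 0.047 0 0" --pt "0 0.155 0.064 0 0" --pt "0 0.195 0.08 0 0" --pt "0 0.235 0.1 0 0" --pt "0 0.275 0.115 0 0" --pt "0 0.305 0.126 0 0" --pt "0 0.32 0.132 0 0" --pt "0 0.32 0.132 0 0" --pt "0 0.32 0.132 0.02 0" --pt "0 0.32 0.132 0.03 0" --squeeze 25

```text
time: 22.65
tcp_pos: [0.4692, -0.0312, 0.2413]
orientation: [0.675, 0.738, -0.002, -0.002]
ft_force: [0.1, -0.6, -2.5]
finger_gap: 0.0224
gripper_force: 25.0
```

drive_tool --pt "0 0 0 0 0" --pt "0 0 0 0 0"

```text
time: 22.85
tcp_pos: [0.4707, -0.0303, 0.2433]
orientation: [0.675, 0.738, -0.0, -0.0]
ft_force: [-0.3, -0.3, -1.7]
finger_gap: 0.0226
gripper_force: 25.0
```

```bash
python3 - <<'E'
from rk import *
print("tcp rack",rk(tool()[1]).round(4))
p=slices(0,(.13,.26),.03)
E
```

```text
tcp rack [[-2.000e-04 -5.610e-02  2.433e-01]]
0.13 105 [ 0.008 -0.072  0.147] [-0.02  -0.097] [ 0.025 -0.047]
0.16 142 [ 0.006 -0.073  0.175] [-0.023 -0.1  ] [ 0.024 -0.052]
0.19 178 [ 0.004 -0.069  0.206] [-0.021 -0.08 ] [ 0.024 -0.044]
0.22 140 [ 0.001 -0.064  0.236] [-0.026 -0.07 ] [ 0.027 -0.051]
0.25 187 [ 0.002 -0.063  0.263] [-0.028 -0.07 ] [ 0.029 -0.044]
```

drive_tool --pt "0 0.003 0 0.008 0" --pt "0 0.008 0 0.012 0" --pt "0 0.013 0 0.012 0" --pt "0 0.013 0 0.012 0" --pt "0 0.0125 0 0.022 0" --pt "0 0.0125 0 0.032 0" --pt "0 0.0125 0 0.042 0" --pt "0 0.0125 0 0.052 0" --pt "0 0.0125 0 0.052 0" --squeeze 15

```text
time: 23.8
tcp_pos: [0.469, -0.0173, 0.19]
orientation: [0.674, 0.738, -0.001, -0.001]
ft_force: [-0.6, -0.9, -3.9]
finger_gap: 0.0229
gripper_force: 15.0
```

```bash
python3 - <<'E'
from rk import *
print("tcp rack",rk(tool()[1]).round(4))
p=slices(0,(.09,.22),.03,-.098)
E
```

```text
tcp rack [[ 0.0003 -0.0693  0.19  ]]
0.09 35 [ 0.02  -0.077  0.109] [ 0.01  -0.098] [ 0.025 -0.059]
0.12 89 [ 0.014 -0.082  0.134] [-0.032 -0.097] [ 0.034 -0.064]
0.15 142 [ 0.002 -0.078  0.163] [-0.022 -0.095] [ 0.023 -0.058]
0.18 184 [ 0.002 -0.076  0.197] [-0.025 -0.082] [ 0.028 -0.058]
0.21 92 [-0.    -0.078  0.223] [-0.027 -0.083] [ 0.029 -0.063]
```

drive_tool --pt "0 -0.01 0 0.001 0" --pt "0 -0.021 0 0.003 0" --pt "0 -0.032 0 0.005 0" --pt "0 -0.042 0 0.008 0" --pt "0 -0.053 0 0.013 0" --pt "0 -0.063 0 0.019 0" --pt "0 -0.071 0 0.024 0" --pt "0 -0.078 0 0.03 0" --pt "0 -0.078 0 0.03 0" --squeeze 12

```text
time: 24.75
tcp_pos: [0.4767, -0.0956, 0.1607]
orientation: [0.675, 0.738, -0.0, -0.0]
ft_force: [-0.1, 2.0, 0.1]
finger_gap: 0.0226
gripper_force: 12.0
```

drive_tool --pt "0 -0.006 0 0.006 0" --pt "0 -0.016 0 0.015 0" --pt "0 -0.026 0 0.025 0" --pt "0 -0.033 0 0.037 0" --pt "0 -0.041 0 0.048 0" --pt "0 -0.044 0 0.057 0" --pt "0 -0.046 0 0.066 0" --pt "0 -0.048 0 0.074 0" --pt "0 -0.048 0 0.074 0"

```text
time: 25.65
tcp_pos: [0.481, -0.1427, 0.0866]
orientation: [0.674, 0.738, -0.0, -0.0]
ft_force: [0.5, -1.0, 0.6]
finger_gap: 0.0226
gripper_force: 12.0
```

```bash
python3 lie.py 0
```

```text
tcp [ 0.481  -0.1427  0.0866] [[-0.0003  0.0568  0.0866]]
scene foot [-0.077 -0.074  0.061] x 0.005 bar [-0.115 -0.107 -0.096]
-0.07 109 0.009 0.108
-0.04 127 0.005 0.111
-0.01 86 0.005 0.113
0.02 111 0.002 0.113
0.05 33 0.002 0.111
top foot [-0.086 -0.085  0.027] x 0.001 bar [-0.114 -0.105 -0.096]
-0.07 199 0.001 0.109
-0.04 211 0.001 0.111
-0.01 183 0.0 0.113
0.02 30 -0.0 0.106
```

drive_tool --pt "0 -0.008 0 0 0" --pt "0 -0.016 0 0 0" --pt "0 -0.024 0 0 0" --pt "0 -0.031 0 0 0" --pt "0 -0.036 0 0 0" --pt "0 -0.036 0 0 0" --pt "0.45 -0.036 0 0 0" --pt "0.45 -0.036 0 0 0" --pt "0.45 -0.036 0 0 0" --pt "0.45 -0.036 0 -0.04 0" --pt "0.45 -0.036 0 -0.09 0" --pt "0.45 -0.086 0 -0.14 0"

```text
time: 26.95
tcp_pos: [0.4894, -0.2076, 0.2162]
orientation: [0.67, 0.742, 0.002, 0.0]
ft_force: [2.0, -0.6, -0.3]
finger_gap: 0.0418
gripper_force: 0.0
```

drive_tool --pt "0.2 -0.05 0 -0.02 0" --pt "0.2 -0.05 0 -0.02 0"

```text
time: 27.15
tcp_pos: [0.4929, -0.2712, 0.2357]
orientation: [0.678, 0.735, -0.001, 0.005]
ft_force: [0.4, 0.4, -0.3]
finger_gap: 0.0302
gripper_force: 0.0
```

```bash
python3 lie.py 0; python3 lie.py -.08
```

```text
tcp [ 0.4929 -0.2712  0.2357] [[-0.0004  0.1858  0.2357]]
scene foot [-0.049 -0.048  0.099] x 0.004 bar [-0.115 -0.107 -0.096]
-0.07 60 0.005 0.107
-0.04 124 0.004 0.109
-0.01 119 0.004 0.109
0.02 91 0.004 0.109
0.05 22 0.004 0.102
0.08 32 0.001 0.097
top foot [-0.047 -0.046  0.098] x 0.0 bar [-0.114 -0.105 -0.096]
-0.07 54 0.001 0.109
-0.04 204 0.0 0.11
-0.01 207 0.001 0.11
0.02 191 0.0 0.109
0.05 85 0.001 0.102
0.08 49 0.0 0.099
tcp [ 0.492  -0.2648  0.2332] [[-1.000e-04  1.794e-01  2.332e-01]]
scene foot [-0.049 -0.048  0.097] x -0.075 bar [-0.115 -0.107 -0.096]
-0.07 73 -0.077 0.108
-0.04 117 -0.075 0.109
-0.01 109 -0.075 0.11
0.02 93 -0.074 0.109
0.05 24 -0.077 0.099
0.08 28 -0.078 0.096
top foot [-0.048 -0.047  0.098] x -0.079 bar [-0.114 -0.105 -0.096]
-0.07 60 -0.078 0.108
-0.04 201 -0.078 0.11
-0.01 201 -0.078 0.11
0.02 190 -0.079 0.109
0.05 83 -0.079 0.101
0.08 49 -0.08 0.096
```

drive_tool --pt "0.6 0.05 0 0 0" --pt "0.6 0.1 0 0 0" --pt "0.6 0.15 0 0 0" --pt "0.6 0.2 0 0 0" --pt "0.6 0.25 0 0 0" --pt "0.6 0.286 0 0 0" --pt "0.6 0.286 0 0 0" --pt "0.6 0.286 0 0 0" --pt "0.6 0.286 0 0 0" --squeeze 20

```text
time: 28.25
tcp_pos: [0.4658, 0.0209, 0.2325]
orientation: [0.674, 0.738, -0.001, -0.0]
ft_force: [0.5, -0.8, -0.0]
finger_gap: 0.0558
gripper_force: 0.0
```

```bash
python3 rk.py; python3 - <<'E'
from rk import *
p,d=vision.capture("scene");H=cv2.cvtColor(p,cv2.COLOR_BGR2HSV)
Q=rk(cloud("scene",d).reshape(-1,3));m=(((H[...,0]<6)|(H[...,0]>174))&(H[...,1]>150)&(H[...,2]>90)).ravel()
q=Q[m&(abs(Q[:,0])<.05)&(Q[:,1]<-.05)&(Q[:,1]>-.15)&(Q[:,2]>.12)&(Q[:,2]<.18)];print(len(q),q.mean(0),q.min(0),q.max(0))
E
```

```text
tcp rack [[-1.000e-04 -1.075e-01  2.325e-01]]
23 [-0.00025329 -0.10469948  0.16794793] [-0.00788114 -0.11300899  0.16603244] [ 0.00699655 -0.0974103   0.17119717]
```

Good: the knob is right under the tool, so I'll go down and grip it.

drive_tool --pt "0.6 -0.001 0 0.04 0" --pt "0.6 -0.001 0 0.077 0" --pt "0.6 -0.001 0 0.077 0" --pt "0 -0.001 0 0.077 0" --pt "0 -0.001 0 0.077 0" --pt "0 -0.001 0 0.077 0" --pt "0 -0.001 0 0.077 0" --pt "0 -0.001 0 0.077 0" --pt "0 -0.001 0 0.077 0" --pt "0 -0.001 0 0.077 0"

```text
time: 29.3
tcp_pos: [0.4664, 0.0205, 0.1567]
orientation: [0.674, 0.739, -0.0, 0.0]
ft_force: [-1.8, -0.9, 6.5]
finger_gap: 0.0195
gripper_force: 20.0
```

drive_tool --pt "0 -0.008 0 0 0" --pt "0 -0.016 0 0 0" --pt "0 -0.024 0 0 0" --pt "0 -0.032 0 0 0" --pt "0 -0.04 0 0 0" --pt "0 -0.048 0 0 0" --pt "0 -0.056 0 0 0" --pt "0 -0.063 0 0 0" --pt "0 -0.068 0 0 0" --pt "0 -0.068 0 0 0"

```text
time: 30.3
tcp_pos: [0.4724, -0.0479, 0.1567]
orientation: [0.675, 0.738, -0.0, 0.0]
ft_force: [-2.1, -1.2, 7.3]
finger_gap: 0.0195
gripper_force: 20.0
```

```bash
python3 rk.py; python3 lie.py 0|grep foot
```

```text
tcp rack [[-0.0003 -0.0385  0.1567]]
scene foot [-0.049 -0.048  0.088] x 0.008 bar [-0.047 -0.039 -0.027]
top foot [0.049 0.049 0.1  ] x 0.0 bar [-0.045 -0.037 -0.028]
```

drive_tool --pt "0 -0.002 0 0 0" --pt "0 -0.004 0 0 0" --pt "0 -0.006 0 0 0" --pt "0 -0.006 0 0 0"

```text
time: 30.8
tcp_pos: [0.4726, -0.0494, 0.1567]
orientation: [0.673, 0.739, 0.002, -0.002]
ft_force: [-3.7, 7.2, 6.6]
finger_gap: 0.0193
gripper_force: 20.0
```

```bash
python3 rk.py
```

```text
tcp rack [[-0.0004 -0.0369  0.1567]]
```

drive_tool --pt "0.5 -0.006 0 0 0" --pt "0.5 -0.006 0 0 0" --pt "0.5 -0.004 0 0 0" --pt "0.5 -0.004 0 -0.05 0" --pt "0.5 -0.004 0 -0.1 0" --pt "1 -0.004 0 -0.1 0" --pt "1 -0.004 0 -0.1 0"

```text
time: 31.5
tcp_pos: [0.474, -0.0575, 0.2568]
orientation: [0.674, 0.738, 0.001, 0.001]
ft_force: [1.0, -0.7, -0.7]
finger_gap: 0.0578
gripper_force: 0.0
```

```bash
python3 lie.py 0|grep foot; python3 - <<'E'
from h import *
M,t=tool();print(t,M[:,0])
p,d=vision.capture("top");P=cloud("top",d)
m=(P[...,2]>.014)&(P[...,2]<.05)&(P[...,1]>.235)&(P[...,1]<.42)&(P[...,0]>.25)&(P[...,0]<.55)
for c in blobs(m,60):
    z=np.zeros(m.shape,np.uint8);cv2.drawContours(z,[c],-1,1,-1);q=P[(z>0)&m]
    r=cv2.minAreaRect(q[q[:,2]>.02][:,:2].astype(np.float32)*1000);print(r,q.min(0).round(3),q.max(0).round(3),np.median(q[:,2]))
cv2.imwrite("pics/c2.png",cv2.resize(p[220:320,140:260],None,fx=5,fy=5,interpolation=2))
E
```

```text
scene foot [-0.049 -0.048  0.099] x 0.006 bar [-0.045 -0.037 -0.026]
top foot [0.081 0.081 0.101] x 0.0 bar [-0.035 -0.03  -0.027]
[ 0.47254256 -0.05749155  0.25479986] [-9.04389508e-02  9.95901997e-01  9.58623506e-05]
((328.4680480957031, 297.7059326171875), (61.74368667602539, 58.0652961730957), 79.66736602783203) [0.3   0.265 0.014] [0.36  0.33  0.035] 0.027727707276126407
((450.8679504394531, 301.4661560058594), (60.93621826171875, 64.6524887084961), 0.062222614884376526) [0.42  0.269 0.014] [0.481 0.334 0.035] 0.028481854403886613
```

View pics/c2.png

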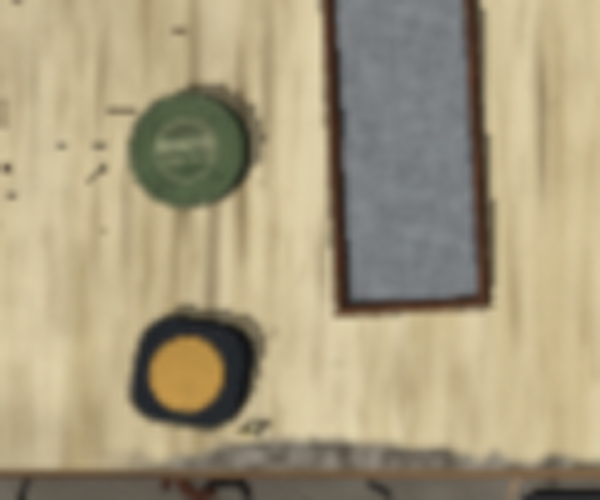

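The keeper bar is home. In the crop the tin is at (190,150) and the tape measure at (190,372); its tab can't be made out, so I'll take a closer look from the side camera while moving over to the tin.

```bash
python3 - <<'E'
from h import *
p,d=vision.capture("scene");a=cv2.resize(p[325:370,270:330],None,fx=9,fy=9,interpolation=2)
p,d=vision.capture("top");b=cv2.resize(p[270:315,155:205],None,fx=5,fy=9,interpolation=2)
cv2.imwrite("pics/c3.png",np.hstack([a,b]))
M,t=tool()
print(M[:,0],(np.array([.451,.301,.2])-t)@M)
E
```

```text
[-9.09513305e-02  9.95855047e-01  7.61663930e-04] [0.35863668 0.01113493 0.05485133]
```

View pics/c3.png

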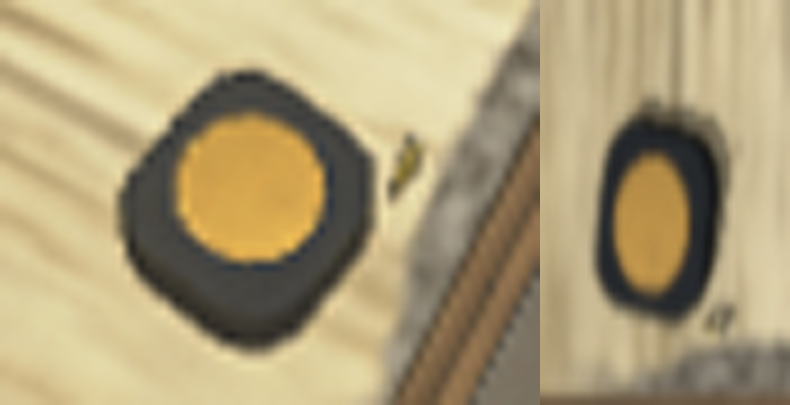

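The tab is the small yellow piece at (405,165), that is at image position (191,305) in the top view. So it sits at the near right corner of the case, off-centre on its -y side. Next I'll check how close the machine is to the tray before placing.

```bash
python3 - <<'E'
from h import *
for n in("top","scene"):
    P=cloud(n,np.load(n+"0.npz")["d"]).reshape(-1,3)
    q=P[(P[:,0]>.3)&(P[:,0]<.75)&(P[:,1]>.1)&(P[:,1]<.42)&(P[:,2]>.045)&(P[:,2]<.5)]
    for a in np.arange(.1,.42,.03):
        s=q[(q[:,1]>=a)&(q[:,1]<a+.03)]
        if len(s)>3:
            l=s[s[:,2]>.08];print(n,a.round(2),len(s),"xmin",np.percentile(s[:,0],1).round(3),"z>.08:",len(l),np.percentile(l[:,0],[1,50]).round(3) if len(l) else "",s[:,2].max().round(3),"ymin",s[:,1].min().round(3))
p=np.load("top0.npz")
print(ray("top",[[191,305]],.01))
E
```

```text
top 0.19 109 xmin 0.632 z>.08: 109 [0.632 0.641] 0.191 ymin 0.196
top 0.22 1414 xmin 0.561 z>.08: 1414 [0.561 0.649] 0.309 ymin 0.221
top 0.25 740 xmin 0.558 z>.08: 740 [0.558 0.643] 0.309 ymin 0.25
top 0.28 926 xmin 0.559 z>.08: 926 [0.559 0.645] 0.274 ymin 0.28
top 0.31 1042 xmin 0.552 z>.08: 1042 [0.552 0.638] 0.287 ymin 0.31
top 0.34 1019 xmin 0.548 z>.08: 1019 [0.548 0.647] 0.303 ymin 0.34
top 0.37 1033 xmin 0.549 z>.08: 1033 [0.549 0.645] 0.295 ymin 0.37
top 0.4 706 xmin 0.548 z>.08: 706 [0.548 0.648] 0.306 ymin 0.4
scene 0.19 58 xmin 0.631 z>.08: 58 [0.631 0.639] 0.189 ymin 0.195
scene 0.22 620 xmin 0.557 z>.08: 589 [0.557 0.616] 0.306 ymin 0.221
scene 0.25 1605 xmin 0.558 z>.08: 1549 [0.558 0.638] 0.305 ymin 0.25
scene 0.28 1095 xmin 0.557 z>.08: 1050 [0.557 0.644] 0.273 ymin 0.28
scene 0.31 1114 xmin 0.549 z>.08: 1111 [0.549 0.645] 0.286 ymin 0.31
scene 0.34 1313 xmin 0.547 z>.08: 1313 [0.547 0.645] 0.3 ymin 0.34
scene 0.37 1374 xmin 0.548 z>.08: 1374 [0.548 0.645] 0.293 ymin 0.37
scene 0.4 1008 xmin 0.547 z>.08: 1008 [0.547 0.646] 0.305 ymin 0.4
[[0.29887807 0.26189665 0.01      ]]
```

The machine stands at x > 0.556, y > 0.22 and is 0.3 m tall, so the far half of the tray is restricted for the wide gripper. I'll place the tape measure first at the near end, gripped along its length, then the tin beside it, gripped above the rim.

drive_tool --pt "1 0.02 -0.04 0 -0.13" --pt "1 0.05 -0.08 0 -0.26" --pt "1 0.09 -0.111 0 -0.39" --pt "1 0.14 -0.111 0 -0.52" --pt "1 0.19 -0.111 0 -0.65" --pt "1 0.24 -0.111 0 -0.78" --pt "1 0.29 -0.111 0 -0.91" --pt "1 0.34 -0.111 0 -1.04" --pt "1 0.367 -0.111 0 -1.17" --pt "1 0.367 -0.111 0 -1.3" --pt "1 0.367 -0.111 0 -1.3" --pt "1 0.367 -0.111 0 -1.3"

```text
time: 32.95
tcp_pos: [0.3296, 0.2975, 0.2552]
orientation: [0.091, 0.996, -0.001, -0.001]
ft_force: [0.9, -0.1, 0.1]
finger_gap: 0.0931
gripper_force: 0.0
```

```bash
cat > it.py <<'E'
from h import *
M,t=tool();print("tcp",t.round(4),"yaw",np.degrees(np.arctan2(M[1,0],M[0,0])).round(1))
for n in("scene",):
    p,d=vision.capture(n);P=cloud(n,d)
    H=cv2.cvtColor(p,cv2.COLOR_BGR2HSV)
    m=(P[...,2]>.018)&(P[...,2]<.042)&(P[...,1]>.1)&(P[...,1]<.45)&(P[...,0]>.25)&(P[...,0]<.58)
    for c in blobs(m,60):
        z=np.zeros(m.shape,np.uint8);cv2.drawContours(z,[c],-1,1,-1);q=P[(z>0)&m];q=q[q[:,2]>np.percentile(q[:,2],90)-.006]
        r=cv2.minAreaRect(q[:,:2].astype(np.float32)*1000);print(np.round(r[0],1),np.round(r[1],1),round(r[2],1),"local",((np.r_[r[0],0]/1000-t)@M).round(4)[:2],np.median(q[:,2]).round(3))
E
python3 it.py
```

```text
tcp [0.3296 0.2975 0.2552] yaw 169.5
[329.  297.9] [62.8 57.3] 79.4 local [0.0003 0.0006] 0.028
[450.9 300.4] [64.2 63.7] 23.8 local [-0.1191  0.0253] 0.029
[564.9 257.5] [ 3.2 50.5] 2.1 local [-0.239   0.0039] 0.038
```

drive_tool --pt "1 0 0 0.05 0" --pt "1 0 0 0.1 0" --pt "1 0 0 0.15 0" --pt "1 0 0 0.19 0" --pt "1 0 0 0.215 0" --pt "1 0 0 0.231 0" --pt "1 0 0 0.231 0" --pt "0.5 0 0 0.231 0" --pt "0.3 0 0 0.231 0" --pt "0 0 0 0.231 0" --pt "0 0 0 0.231 0" --pt "0 0 0 0.231 0" --squeeze 15

```text
time: 34.2
tcp_pos: [0.3299, 0.2978, 0.0256]
orientation: [0.09, 0.996, -0.0, 0.001]
ft_force: [0.4, -1.6, 5.1]
finger_gap: 0.0621
gripper_force: 15.0
```

drive_tool --pt "0 0 0 0 0" --pt "0 0 0 0 0" --pt "0 0 0 -0.03 0" --pt "0 0 0 -0.08 0" --pt "0 0 0 -0.08 0" --pt "0 0 0 -0.08 0"

```text
time: 34.8
tcp_pos: [0.3301, 0.2983, 0.1056]
orientation: [0.09, 0.996, 0.001, 0.001]
ft_force: [-0.6, 0.0, -2.1]
finger_gap: 0.0622
gripper_force: 15.0
```

```bash
python3 - <<'E'
from h import *
M,t=tool();print(t,np.degrees(np.arctan2(M[1,0],M[0,0])))
g=np.array([.482,.183])-.055*np.array([.998,.058]);print(g,(np.r_[g,.1]-t)@M)
p,d=vision.capture("scene");cv2.imwrite("pics/s6.png",cv2.resize(p[230:400,210:350],None,fx=3.5,fy=3.5))
E
```

```text
[0.33014777 0.2982689  0.10555098] 169.6513888566134
[0.42711 0.17981] [-0.11665684 -0.09912172  0.0055736 ]
```

View pics/s6.png

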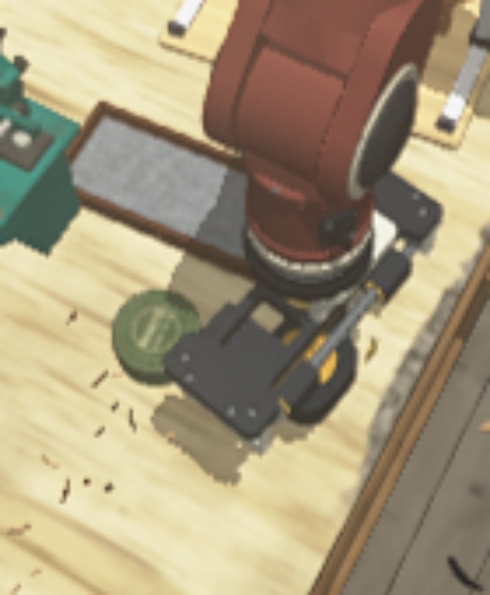

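The tape measure hangs in the gripper, with its tab lifted along with it (370,348). Now to swing it round and over to the tray.

drive_tool --pt "0 -0.012 -0.01 0 0.13" --pt "0 -0.024 -0.02 0 0.26" --pt "0 -0.036 -0.03 0 0.39" --pt "0 -0.048 -0.04 0 0.52" --pt "0 -0.06 -0.05 0 0.65" --pt "0 -0.072 -0.06 0 0.78" --pt "0 -0.084 -0.07 0 0.91" --pt "0 -0.096 -0.08 0 1.04" --pt "0 -0.108 -0.09 0 1.17" --pt "0 -0.117 -0.099 0 1.332" --pt "0 -0.117 -0.099 0 1.332" --pt "0 -0.117 -0.099 0 1.332"

```text
time: 36.05
tcp_pos: [0.426, 0.18, 0.104]
orientation: [0.685, 0.729, -0.001, -0.0]
ft_force: [-0.0, 0.3, -0.8]
finger_gap: 0.0618
gripper_force: 15.0
```

```bash
python3 - <<'E'
from h import *
M,t=tool();print(t,np.degrees(np.arctan2(M[1,0],M[0,0])))
print((np.r_[.4271,.1798,.0325]-t)@M)
E
```

```text
[0.42602283 0.1799591  0.10396222] 93.55644770081695
[-0.00016198  0.00123575  0.07145965]
```

drive_tool --pt "0 0 0.001 0.03 0" --pt "0 0 0.001 0.055 0" --pt "0 0 0.001 0.065 0" --pt "0 0 0.001 0.071 0" --pt "0 0 0.001 0.072 0" --pt "0.78 0 0.001 0.072 0" --pt "0.78 0 0.001 0.072 0" --pt "0.78 0 0.001 0.072 0" --pt "0.78 0 0.001 0.03 0" --pt "0.78 0 0.001 -0.02 0" --pt "0.9 0 0.001 -0.07 0" --pt "1 0 0.001 -0.1 0"

```text
time: 37.25
tcp_pos: [0.429, 0.1808, 0.209]
orientation: [0.686, 0.728, 0.003, 0.001]
ft_force: [1.1, 0.4, -0.0]
finger_gap: 0.0841
gripper_force: 0.0
```

```bash
python3 it.py; python3 - <<'E'
from h import *
p,d=vision.capture("scene");cv2.imwrite("pics/s7.png",cv2.resize(p[230:370,210:350],None,fx=4,fy=4))
E
```

```text
tcp [0.429  0.1808 0.209 ] yaw 93.4
[450.4 300.6] [63.7 63.8] 27.2 local [0.1179 0.0273] 0.029
[566.8 259.1] [49.4  7.1] 88.7 local [0.0696 0.141 ] 0.033
[423.3 183.1] [69.3 61.6] 9.6 local [ 0.0022 -0.0067] 0.034
```

View pics/s7.png

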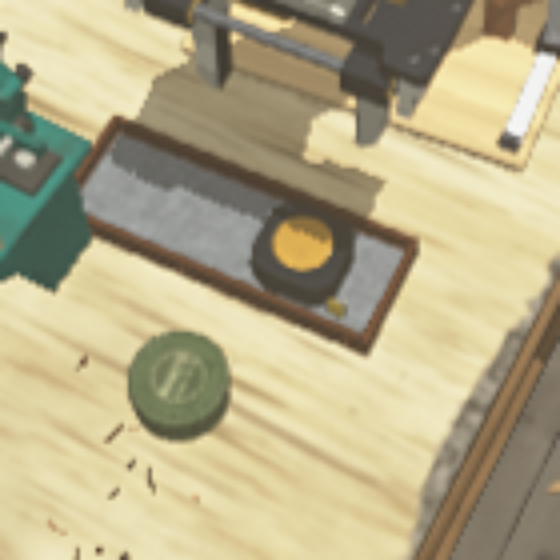

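The picture shows the tape measure flat in the tray (300,250) with its tab at (335,308), and the tin untouched at (180,380).

drive_tool --pt "1 0.02 0.005 0 -0.14" --pt "1 0.04 0.01 0 -0.28" --pt "1 0.06 0.015 0 -0.42" --pt "1 0.08 0.02 0 -0.56" --pt "1 0.1 0.025 0 -0.7" --pt "1 0.119 0.026 0 -0.84" --pt "1 0.119 0.026 0 -0.98" --pt "1 0.119 0.026 0 -1.12" --pt "1 0.119 0.026 0 -1.26" --pt "1 0.119 0.026 0 -1.4" --pt "1 0.119 0.026 0 -1.571" --pt "1 0.119 0.026 0 -1.571"

```text
time: 38.55
tcp_pos: [0.4466, 0.2996, 0.2038]
orientation: [-0.03, 1.0, -0.0, -0.001]
ft_force: [0.2, -0.1, 0.6]
finger_gap: 0.0926
gripper_force: 0.0
```

drive_tool --pt "1 0 0 0 0" --pt "1 0 0 0 0"

```text
time: 38.75
tcp_pos: [0.4468, 0.3002, 0.2047]
orientation: [-0.029, 1.0, -0.0, -0.0]
ft_force: [0.1, -0.3, 0.3]
finger_gap: 0.0931
gripper_force: 0.0
```

```bash
python3 it.py
```

```text
tcp [0.4468 0.3002 0.2047] yaw -176.7
[450.5 301.2] [63.9 63.7] 27.2 local [-0.0037  0.0009] 0.029
[426.9 183. ] [62.6 57.9] 1.2 local [ 0.0265 -0.1158] 0.034
```

drive_tool --pt "1 -0.004 0.001 0.05 0" --pt "1 -0.004 0.001 0.1 0" --pt "1 -0.004 0.001 0.14 0" --pt "1 -0.004 0.001 0.169 0" --pt "1 -0.004 0.001 0.169 0" --pt "0.5 -0.004 0.001 0.169 0" --pt "0.3 -0.004 0.001 0.169 0" --pt "0 -0.004 0.001 0.169 0" --pt "0 -0.004 0.001 0.169 0" --pt "0 -0.004 0.001 0.169 0" --pt "0 -0.004 0.001 0.169 0" --pt "0 -0.004 0.001 0.169 0" --squeeze 15

```text
time: 40.0
tcp_pos: [0.4516, 0.3013, 0.0372]
orientation: [-0.029, 1.0, -0.0, 0.001]
ft_force: [-0.5, -2.3, 6.6]
finger_gap: 0.0634
gripper_force: 15.0
```

drive_tool --pt "0 0 0 0 0" --pt "0 0 0 -0.03 0" --pt "0 0 0 -0.08 0" --pt "0 0 0 -0.08 0" --pt "0 0 0 -0.08 0"

```text
time: 40.5
tcp_pos: [0.4513, 0.3018, 0.1169]
orientation: [-0.029, 1.0, 0.001, 0.001]
ft_force: [0.9, -1.2, -1.2]
finger_gap: 0.0634
gripper_force: 15.0
```

```bash
python3 - <<'E'
from h import *
M,t=tool();print(t,np.degrees(np.arctan2(M[1,0],M[0,0])))
g=np.array([.482,.183])+.025*np.array([.998,.058]);print(g,(np.r_[g,.0415]-t)@M)
E
```

```text
[0.45134661 0.30182585 0.11692005] -176.62496414003053
[0.50695 0.18445] [-0.04843315 -0.12052824  0.07539352]
```

drive_tool --pt "0 -0.01 -0.03 0 0" --pt "0 -0.02 -0.06 0 0" --pt "0 -0.035 -0.095 0 0" --pt "0 -0.048 -0.12 0 0" --pt "0 -0.048 -0.12 0 0" --pt "0 -0.048 -0.12 0.04 0" --pt "0 -0.048 -0.12 0.06 0" --pt "0 -0.048 -0.12 0.068 0" --pt "0 -0.048 -0.12 0.073 0" --pt "0 -0.048 -0.12 0.073 0"

```text
time: 41.5
tcp_pos: [0.5053, 0.1856, 0.0433]
orientation: [-0.03, 1.0, 0.0, -0.0]
ft_force: [0.7, 0.6, -2.0]
finger_gap: 0.0635
gripper_force: 15.0
```

drive_tool --pt "0.85 0 0 0 0" --pt "0.85 0 0 0 0" --pt "0.85 0 0 0 0" --pt "0.85 0 0 -0.04 0" --pt "0.85 0 0 -0.09 0" --pt "0.85 0.03 0 -0.14 0" --pt "0.85 0.03 -0.04 -0.18 0" --pt "0.85 0.03 -0.09 -0.2 0" --pt "0.85 0.03 -0.14 -0.2 0" --pt "0.85 0.03 -0.19 -0.2 0" --pt "0.85 0.03 -0.24 -0.2 0" --pt "0.85 0.03 -0.24 -0.2 0"

```text
time: 42.7
tcp_pos: [0.4901, -0.0639, 0.2422]
orientation: [-0.024, 1.0, -0.002, -0.001]
ft_force: [-0.3, -0.5, -0.3]
finger_gap: 0.079
gripper_force: 0.0
```

```bash
python3 it.py; python3 lie.py -.08|grep foot; python3 - <<'E'
from h import *
p,d=vision.capture("scene");cv2.imwrite("pics/s8.png",cv2.resize(p[120:380,190:400],None,fx=2.2,fy=2.2))
E
```

```text
tcp [ 0.4901 -0.0639  0.2422] yaw -177.2
[493.  199.1] [201.3  91.2] 25.4 local [-0.016   0.2633] 0.034
scene foot [-0.049 -0.049  0.046] x -0.076 bar [-0.045 -0.037 -0.026]
top foot [-0.048 -0.048  0.101] x -0.084 bar [-0.044 -0.036 -0.027]
```

View pics/s8.png

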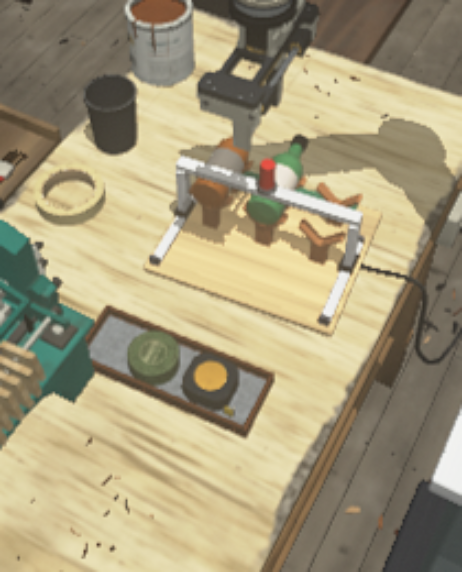

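The final view shows both bottles lying under the keeper bar, caps towards the green stripe, and the tin (153,355) and tape measure (210,380) flat in the tray. The cup and the roll of masking tape haven't been touched, and the arm is clear.

```bash
python3 -c "
from rig import robot
print(robot.sign_off())"
```

```text
the job is handed in; nothing more can be done
None
```

The job is handed in, with no verdict returned: both bottles that were there lie in the rack with caps at the green-striped end and the keeper bar pushed home to its stop, and the rivet tin and tape measure lie flat side by side in the tray (no third bottle or sanding block was on the bench).

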